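# Load the UV curing station with cast lure heads and start it

## Task

Cure this batch of lure heads: take the cap off the curing station's lamp (quarter turn anticlockwise, then lift it out) and lay it in the steel dish, and stand the heads that are on the bench fully home in their own numbered seats, collar up, one after another in the order they were poured, lowest number first: button in seat 1, cone in 2, stepped in 3, barrel in 4, waisted in 5, tall taper in 6, leaving the seat of any missing head empty. When the cap is in the dish and every head is in, press the start plunger down to its stop and let it go; leave the cutters, line spool and paint jar where they are and never knock the bare lamp.

Things in the scene. Friction and masses are not known exactly. Their poses are not given: they have to be found in the camera images.
- station: UV curing station, fixed: dark round base 248 mm across, 36 mm high, origin under its centre, z up. On its -x side, nearest the robot, is a pod 62 mm wide, 40 mm high, reaching 178 mm from the centre. On the flat top six grey ring seats stand 78 mm from the centre, round the lamp; their numbers are white dots on the rim, 1 to 6 clockwise from above, seat 1 being the first clockwise of the pod.
- seat1 (a point): centre of the floor of seat 1 (1 dot), 36 mm above the bench, z up. The seat is a ring 50 mm inside, 57 mm outside, its rim 10 mm above the floor, so that any head fits with 3 mm to spare all round. Neighbouring seats are 78 mm apart.
- seat2 (a point): centre of the floor of seat 2 (2 dots), 36 mm above the bench, z up. The seat is a ring 50 mm inside, 57 mm outside, its rim 10 mm above the floor, so that any head fits with 3 mm to spare all round. Neighbouring seats are 78 mm apart.
- seat3 (a point): centre of the floor of seat 3 (3 dots), 36 mm above the bench, z up. The seat is a ring 50 mm inside, 57 mm outside, its rim 10 mm above the floor, so that any head fits with 3 mm to spare all round. Neighbouring seats are 78 mm apart.
- seat4 (a point): centre of the floor of seat 4 (4 dots), 36 mm above the bench, z up. The seat is a ring 50 mm inside, 57 mm outside, its rim 10 mm above the floor, so that any head fits with 3 mm to spare all round. Neighbouring seats are 78 mm apart.
- seat5 (a point): centre of the floor of seat 5 (5 dots), 36 mm above the bench, z up. The seat is a ring 50 mm inside, 57 mm outside, its rim 10 mm above the floor, so that any head fits with 3 mm to spare all round. Neighbouring seats are 78 mm apart.
- seat6 (a point): centre of the floor of seat 6 (6 dots), 36 mm above the bench, z up. The seat is a ring 50 mm inside, 57 mm outside, its rim 10 mm above the floor, so that any head fits with 3 mm to spare all round. Neighbouring seats are 78 mm apart.
- cap: aluminium cap over the lamp: an upturned cup 45 mm across, 44 mm high, origin at the centre of its underside, z up. Two bayonet lugs, 13 mm wide and 4.5 mm thick, stick out at its foot along its +x and -x to 31 mm from the axis. Free to turn (3 mm side play), but held down by the collar. At the start its x points 67 to 77 degrees clockwise of the station's x. About 120 g.
- cap_grip (a point): on the cap's axis, 66 mm above its underside, in the bar grip on its top: the bar is 40 mm long (along the cap's x), 12 mm thick and stands from 43 to 70 mm above the underside.
- collar (a point): centre of the steel bayonet collar round the cap's foot, on the station's top 36 mm above the bench; axes as the station's. Its two claws, 11 mm high, catch the lugs; the slots between them lie along +x and -x. Turn the cap anticlockwise from above until its x lies along the station's x: within 15 degrees of that it lifts straight out. A stop blocks it 10 to 20 degrees beyond.
- lamp: the lamp under the cap, fixed at the station's centre: glass tube 20 mm across on a 26 mm socket, 34 mm high. Origin at its foot on the station's top. Fragile: the gripper must not knock it.
- plunger (a joint): start plunger on the pod, a black mushroom head 36 mm across on a vertical spring stem: travel in metres, 0 released, 0.010 at its bottom stop; it takes about 2.5 N to start it, 7.5 N at the stop, and it springs back when let go.
- plunger_top (a point): centre of the top of the plunger's head, 70 mm above the bench when released, 145 mm from the station's centre; moves down with it.
- button: the button head: the shortest, 36 mm in all; a plain disc 44 mm across and 14 mm high under the collar. Cast resin lure head, ivory, upright on its flat face, skirt collar up: the collar, a cylinder 25 mm across, is the top 22 mm of every head and the place to grip. Origin: centre of the flat face; z up through the collar. About 35 g. May be absent (None).
- cone: the cone head: 50 mm in all; 44 mm across for the lowest 5 mm, then a cone that runs straight into the collar at 28 mm up. Cast resin lure head, ivory, upright on its flat face, skirt collar up: the collar, a cylinder 25 mm across, is the top 22 mm of every head and the place to grip. Origin: centre of the flat face; z up through the collar. About 40 g. May be absent (None).
- step: the stepped head: 52 mm in all; a disc 44 mm across and 12 mm high, on it a second 35 mm across up to 30 mm, then the collar. Cast resin lure head, ivory, upright on its flat face, skirt collar up: the collar, a cylinder 25 mm across, is the top 22 mm of every head and the place to grip. Origin: centre of the flat face; z up through the collar. About 48 g. May be absent (None).
- barrel: the barrel head: 58 mm in all; a straight-sided cylinder 44 mm across and 36 mm high with a flat shoulder under the collar. Cast resin lure head, ivory, upright on its flat face, skirt collar up: the collar, a cylinder 25 mm across, is the top 22 mm of every head and the place to grip. Origin: centre of the flat face; z up through the collar. About 70 g. May be absent (None).
- waist: the waisted head: 64 mm in all; 44 mm across at the foot, a 29 mm waist 17 to 26 mm up, 40 mm again 34 to 42 mm up, then the collar. Cast resin lure head, ivory, upright on its flat face, skirt collar up: the collar, a cylinder 25 mm across, is the top 22 mm of every head and the place to grip. Origin: centre of the flat face; z up through the collar. About 62 g. May be absent (None).
- taper: the tall taper: the tallest, 72 mm in all; 44 mm across for the lowest 14 mm, narrowing smoothly to 32 mm at 50 mm up, then the collar. Cast resin lure head, ivory, upright on its flat face, skirt collar up: the collar, a cylinder 25 mm across, is the top 22 mm of every head and the place to grip. Origin: centre of the flat face; z up through the collar. About 72 g. May be absent (None).
- dish: round steel parts dish, fixed, 132 mm across the rim, flat floor about 112 mm across and 4 mm above the bench, rim 18 mm high. Origin: centre of its underside.
- line_spool: spool of black fishing line standing on the bench, 58 mm across, 36 mm high; bystander. Origin under its centre.
- cutters: small cutters with red handles lying flat on the bench, about 85 mm long, 9 mm high; bystander. Origin under the pivot.
- paint_jar: white paint jar standing on the bench, 54 mm across, 50 mm high; bystander. Origin under its centre.
Not all that is in view belongs to the job. Leave any orange or red look-alike of the step alone.

How it is judged:
On the way, in this order (a step that is already met when the one before it is completed fails the run):
1. the button head stands in seat 1 (horizontal distance between button and seat1 below 0.007 m and z of button in the frame of seat1 below 0.004 m and angle between button's own z axis and vertical below 0.1 rad and linear speed of button below 0.02 m/s), for 0.3 s.
2. the cone head stands in seat 2 (horizontal distance between cone and seat2 below 0.007 m and z of cone in the frame of seat2 below 0.004 m and angle between cone's own z axis and vertical below 0.1 rad and linear speed of cone below 0.02 m/s), for 0.3 s.
3. the step head stands in seat 3 (horizontal distance between step and seat3 below 0.007 m and z of step in the frame of seat3 below 0.004 m and angle between step's own z axis and vertical below 0.1 rad and linear speed of step below 0.02 m/s), for 0.3 s.
4. the barrel head stands in seat 4 (horizontal distance between barrel and seat4 below 0.007 m and z of barrel in the frame of seat4 below 0.004 m and angle between barrel's own z axis and vertical below 0.1 rad and linear speed of barrel below 0.02 m/s), for 0.3 s.
5. the waist head stands in seat 5 (horizontal distance between waist and seat5 below 0.007 m and z of waist in the frame of seat5 below 0.004 m and angle between waist's own z axis and vertical below 0.1 rad and linear speed of waist below 0.02 m/s), for 0.3 s.
6. the taper head stands in seat 6 (horizontal distance between taper and seat6 below 0.007 m and z of taper in the frame of seat6 below 0.004 m and angle between taper's own z axis and vertical below 0.1 rad and linear speed of taper below 0.02 m/s), for 0.3 s.
7. with the cap in the dish and every head in its seat, the start plunger is pressed to its stop (value of joint plunger above 0.0085 m and horizontal distance between cap and dish below 0.055 m and height (world z) of cap below 0.06 m and horizontal distance between button and seat1 below 0.007 m and z of button in the frame of seat1 below 0.004 m and angle between each of button, cone, step, barrel, waist, taper's own z axis and vertical below 0.1 rad and horizontal distance between cone and seat2 below 0.007 m and z of cone in the frame of seat2 below 0.004 m and horizontal distance between step and seat3 below 0.007 m and z of step in the frame of seat3 below 0.004 m and horizontal distance between barrel and seat4 below 0.007 m and z of barrel in the frame of seat4 below 0.004 m and horizontal distance between waist and seat5 below 0.007 m and z of waist in the frame of seat5 below 0.004 m and horizontal distance between taper and seat6 below 0.007 m and z of taper in the frame of seat6 below 0.004 m), for 0.1 s.
At the end, for the whole second after the job is handed in: Each head present stands upright (0.1 rad), at rest, in its own seat (7 mm of centre, 4 mm of floor); the cap lies at rest in the dish (55 mm of its centre); the plunger was last of all pressed to within 1.5 mm of its stop, and is released (all of step 1 and all of step 2 and all of step 3 and all of step 4 and all of step 5 and all of step 6 and horizontal distance between cap and dish below 0.055 m and height (world z) of cap below 0.06 m and linear speed of cap below 0.02 m/s and value of joint plunger below 0.002 m); the robot touches nothing.
It fails at once if a bystander is moved more than 30 mm (distance of any of line_spool, cutters, paint_jar from where it was at the start of the episode above 0.03 m).
It fails at once if the gripper knocks the lamp (over 5 N) (contact force between the fingers and lamp above 5 N).
It fails at once if the station is started while the cap is still on the lamp (value of joint plunger above 0.006 m and distance between cap and lamp below 0.02 m).
Of button, cone, step, barrel, waist, taper only 4 to 6 are there at a start; the rules pass over those that are not, and their reading is None.
At some moment in a run one of button, cone, step, barrel, waist, taper may be knocked a few centimetres aside while the robot is not near it.
Once in a run the grip may slacken for a moment while it holds something.
It also fails if it takes over 210 s, if anything falls off the work surface, if the arm or the gripper's body presses on something with over 40 N, if the wrist force passes 120 N, or if a joint passes its speed limit or range.

## Robot

A 7-joint arm with a two-finger parallel gripper is mounted at the origin on the work surface. World frame = base frame: x ahead of the robot, y to its left, z up, the work surface at z = 0. Lengths are in m, angles in rad, forces in N, time in s.
With the tool pointing down it reaches from about 0.425 to 0.875 m from the base axis. Payload 4.7 kg.
Tool frame: the origin (TCP) lies on the centre line of the jaws, within the pads' length; the fingertips stand 14 mm ahead of it and the grasp point (between the pads) lies 5 mm behind it; z points along the fingers, y is the line along which they close (so a half turn about z gives the same grasp; the last joint's range is limited). The gripper opens to 87 mm and grips with 3 to 60 N. Pads are 19 mm wide; open, the fingers measure 117 mm over their backs; the gripper's body (75 mm by 190 mm) begins 51 mm behind the grasp point.
Start: joints at [1.17, 0.321, -0.07, 1.45, 0.023, 1.371, -0.057], TCP at [0.262, -0.595, 0.237] pointing down, gripper open.
Joint ranges: [-2.86, 2.86], [-0.3, 2.09], [-1.38, 1.24], [0.06, 2.45], [-1.56, 4.7], [0.09, 2.05], [-2.69, 2.69]. Speed limits (rad/s): [2.57, 2.57, 3.14, 3.14, 3.14, 3.14, 3.14].

## Interface

Orientations are given as a rotation vector (axis times angle).
In Python, from bench import ctrl gives the robot as it stands.
- The arm moves only by the tool send_rows, never from a script. Its argument "steps" is a list of rows, each an object of numbers: "tx", "ty", "tz": the shift along the tool's x, y, z in units of 60 mm (1.0 is 60 mm); "turn": the turn about the tool's z in units of 8 degrees (1.0 is 8 degrees); "grip": the opening, from 0 (shut) to 1 (fully open). A call has 1 to 12 rows; each row shifts and turns the commanded pose from where the row before left it, along the tool's axes as they then stand; what a row does not reach is not made up. A row lasts 1/8 s, in which the tool goes at most 62.5 mm and 10.7 degrees, less where a joint would pass 70% of its speed; a pose out of reach is approached as far as the arm can. A call is refused whole if a number of a shift passes 1 or a number of a turn 1, either way. A call with a gripper value outside its range is refused whole. The fingers move at their own pace and stop on an object; "newtons" is the grip in N (left out, the last holds). Time passes only in rows, so rows that do not move let the fingers close. It gives the time, the measured TCP pose, the force, the opening and the grip force at its end, in the units of the state.
- ctrl.get_state(): the state, without advancing time (a new reading comes with each control period).
- ctrl.get_image(name): name is "side" or "top"; returns a dict with "pixels" (384x512x3 uint8, red, green, blue), "K" (3x3 intrinsics, pixels), "cam_to_world" (4x4, takes a point from camera to world coordinates). Camera axes: x right, y down, z forward; pixel columns grow to the right and rows downward; lengths in m; the calibration is good to about 2 mm. A picture is of the moment at which its call begins. There is no depth.
- ctrl.close_job(): hands the job in; it is judged then, once.
The state is a dict: "time": time; "joint_positions": joint angles; "qd": joint speeds; "joint_torque": joint torques, N m; "position": TCP position; "tool_rot": TCP orientation; "ft_force": force on the tool from outside, world axes, zero at the start; "torque": the same for the moment, N m; "grip_width": opening from 0.0 (shut) to 1.0 (fully open); "grip_force": force on a finger pad.
Only numpy, scipy, OpenCV 4.12 (cv2) and the standard library are available. Lean on these libraries where they do the work, as an engineer would, in place of code of your own. Each camera call takes 0.05 s, during which the arm holds its last target. There are 200 camera calls.

## Working session

There is one attempt and no reset: what is moved stays moved. The work goes in short steps, Python scripts to look and compute and a tool call to move; the robot and the scene stay as the last step left them, time stands still between calls to the robot, and variables do not carry over. Pictures are saved under pics/ and viewed, at most 16 in all, crops included, and the job is handed in when it is done.

Besides the shell and the picture viewer there is one more tool, called as name([rows], argument=value, ...), one row to a line, values as JSON. send_rows: Moves the arm, as the interface text tells. Its arguments: {"type":"object","properties":{"steps":{"type":"array"},"newtons":{"type":"number"}},"required":["steps"]}

```bash
mkdir -p pics
cat > h.py <<'E'
import numpy as np, cv2
from bench import ctrl
def grab(n):
    d=ctrl.get_image(n); return np.array(d["pixels"]),np.array(d["K"]),np.array(d["cam_to_world"])
def ray(uv,K,T,z):
    d=T[:3,:3]@np.linalg.solve(K,[uv[0],uv[1],1]); o=T[:3,3]
    return o+d*(z-o[2])/d[2]
def proj(p,K,T):
    q=T[:3,:3].T@(np.array(p)-T[:3,3]); q=K@q; return q[:2]/q[2]
def save(n,im,s=1):
    cv2.imwrite("pics/"+n,cv2.resize(im[...,::-1],None,fx=s,fy=s,interpolation=cv2.INTER_CUBIC))
E
python3 - <<'E'
from h import *
for n in("top","side"):
    im,K,T=grab(n); save(n+"0.png",im,1.5); np.savez(n+"0.npz",im=im,K=K,T=T); print(n,K,T.round(3))
s=ctrl.get_state(); print(s)
E
```

```text
top [[472.39500088   0.         256.85225194]
 [  0.         472.39500088 201.07081383]
 [  0.           0.           1.        ]] [[-0.008 -0.996  0.089  0.454]
 [-1.     0.01   0.025 -0.09 ]
 [-0.026 -0.089 -0.996  1.611]
 [ 0.     0.     0.     1.   ]]
side [[389.56174275   0.         256.33565114]
 [  0.         389.56174275 192.81919332]
 [  0.           0.           1.        ]] [[ 0.999 -0.012  0.045  0.55 ]
 [-0.044 -0.575  0.817 -1.114]
 [ 0.016 -0.818 -0.575  0.807]
 [ 0.     0.     0.     1.   ]]
{'time': 0.1, 'joint_positions': array([ 1.17008644,  0.32173275, -0.07009434,  1.45153358,  0.02260371,
        1.37079319, -0.05690991]), 'qd': array([-0.00094738, -0.00296777, -0.00175444, -0.00327065, -0.00015409,
        0.00123645, -0.00012087]), 'joint_torque': array([-5.76100920e-04, -4.92568660e+01, -4.05913275e-01, -3.13398743e+01,
       -6.39923522e-02,  3.94335121e-02,  5.27653151e-05]), 'position': array([ 0.261736  , -0.59447066,  0.23559116]), 'tool_rot': array([-3.07266747e+00, -6.46628368e-01,  6.84824531e-04]), 'ft_force': array([ 0.08726989, -0.30650256, -0.47346127]), 'torque': array([-0.03668722,  0.00584497, -0.01494942]), 'grip_force': 0.0, 'grip_width': 1.0021895348076413}
```

View pics/top0.png

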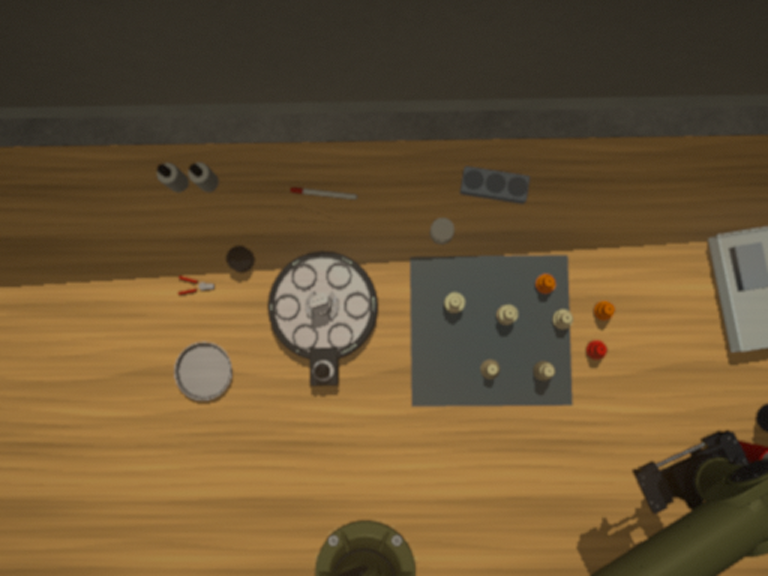

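View pics/side0.png

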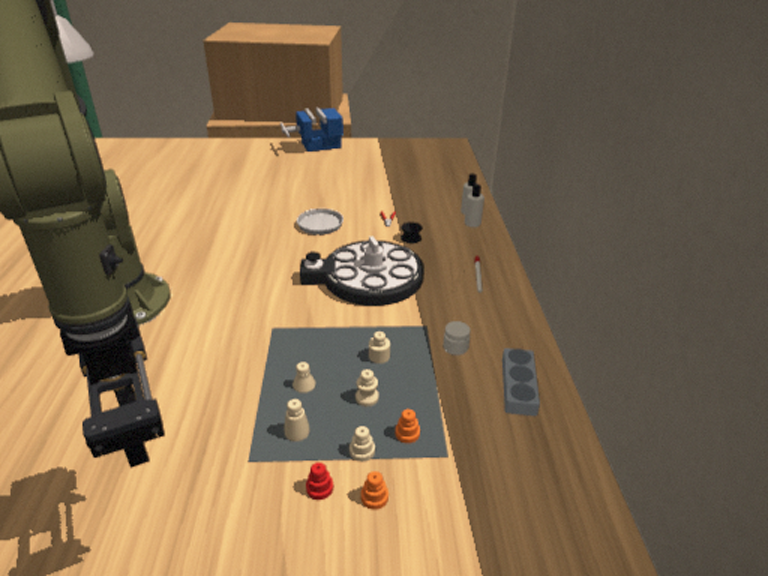

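The top view shows the station at about (322,306), with its pod at (323,368), and the dish at (204,372). Five ivory heads sit on the mat at (455,302), (507,315), (562,319), (490,369) and (545,371). The look-alikes are orange at (545,283) and (604,310), and red at (596,349). Next I'll take a close crop to tell the heads apart.

Run:
```python
from h import *
s=np.load("side0.npz"); t=np.load("top0.npz")
a=cv2.resize(s["im"][210:345,165:310],None,fx=4,fy=4,interpolation=cv2.INTER_CUBIC)
save("c1.png",a)
b=cv2.resize(t["im"][165:262,178:254],None,fx=6,fy=6,interpolation=cv2.INTER_CUBIC)
save("c2.png",b)
im,K,T=t["im"],t["K"],t["T"]
hsv=cv2.cvtColor(im,cv2.COLOR_RGB2HSV)
m=cv2.inRange(hsv,(12,30,110),(40,140,255))
m[:170]=0;m[272:]=0;m[:,:275]=0;m[:,379:]=0
n,l,st,c=cv2.connectedComponentsWithStats(m)
for i in range(1,n):
    if st[i,4]>25: print(st[i],c[i].round(1),ray(c[i],K,T,.03).round(3))
```

```text
[296 195  14  12 128] [303.  200.2] [ 0.596 -0.204  0.03 ]
[331 203  15  11 118] [338.2 207.9] [ 0.569 -0.321  0.03 ]
[369 206  10  10  78] [373.9 210.2] [ 0.56 -0.44  0.03]
[322 240  11  10  74] [327.2 244.3] [ 0.448 -0.282  0.03 ]
[360 242  10   9  72] [364.7 245.9] [ 0.442 -0.406  0.03 ]
[275 270 104   2 124] [323.5 270.3] [ 0.363 -0.268  0.03 ]
```

View pics/c1.png

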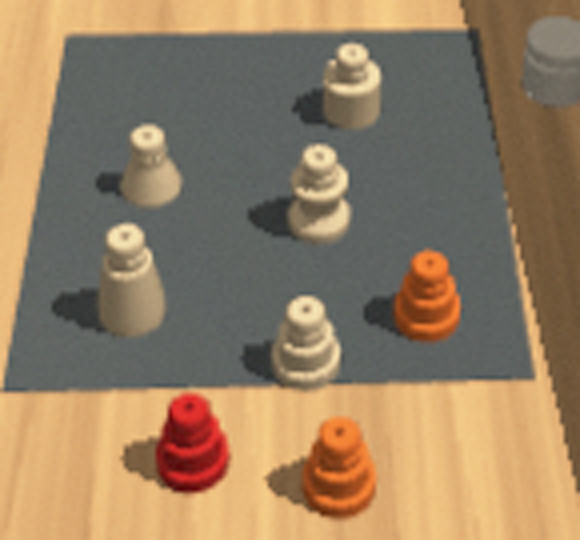

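View pics/c2.png

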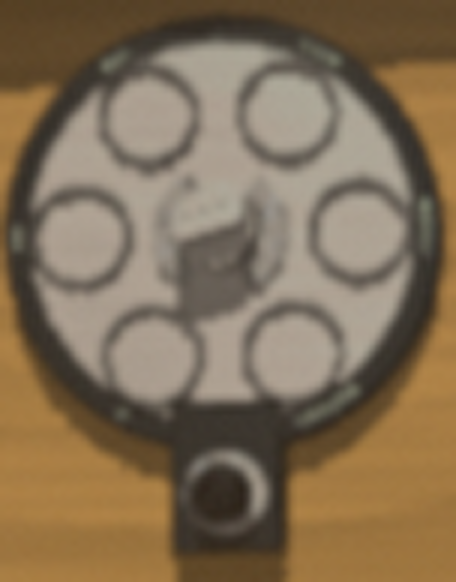

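The crops show barrel (352,90), cone (150,165), waist (320,195), taper (130,280) and ivory step (305,345). The red and orange ones, (190,440), (340,470) and (428,295), are look-alikes, and there is no button. In the station crop, seat 1 (one dot) is lower left, with 2 left, 3 upper left, 4 upper right, 5 right and 6 lower right. Now I'll measure it more exactly.

```bash
cat >> h.py <<'E'
def heads(t=None):
    im,K,T=grab("top") if t is None else t
    b=im.astype(int); m=((b[...,0]-b[...,2]>8)&(b[...,0]>60)).astype(np.uint8)
    hsv=cv2.cvtColor(im,cv2.COLOR_RGB2HSV); m[hsv[...,1]>115]=0
    m[:173]=0;m[269:]=0;m[:,:277]=0;m[:,380:]=0
    n,l,st,c=cv2.connectedComponentsWithStats(m)
    return [(st[i],c[i]) for i in range(1,n) if 40<st[i,4]<400],K,T
def station(d):
    im,K,T=d; f=6; x0,y0=178,165
    g=cv2.resize(cv2.cvtColor(im,cv2.COLOR_RGB2GRAY)[y0:262,x0:254],None,fx=f,fy=f,interpolation=cv2.INTER_CUBIC)
    cs=cv2.HoughCircles(g,cv2.HOUGH_GRADIENT,1,80,param1=80,param2=12,minRadius=42,maxRadius=54)[0]
    return [(ray(((c[0]+.5)/f-.5+x0,(c[1]+.5)/f-.5+y0),K,T,.046)[:2],c) for c in cs],g
E
python3 - <<'E'
from h import *
t=np.load("top0.npz"); d=(t["im"],t["K"],t["T"])
hs,K,T=heads(d)
for s,c in hs: print(s,c.round(1),ray(c,K,T,.025).round(4)[:2])
r,g=station(d)
for p,c in r: print(p.round(4),c)
im=d[0]
# plate outline
m=(cv2.cvtColor(im,cv2.COLOR_RGB2GRAY)>95).astype(np.uint8); hsv=cv2.cvtColor(im,cv2.COLOR_RGB2HSV); m[hsv[...,1]>70]=0
m[:160]=0;m[262:]=0;m[:,:175]=0;m[:,258:]=0
cn=max(cv2.findContours(m,0,1)[0],key=cv2.contourArea); e=cv2.fitEllipse(cv2.convexHull(cn)); print("plate",e,ray(e[0],K,T,.036))
# plunger dark head
h=im[235:250,205:226]; print(cv2.cvtColor(h,cv2.COLOR_RGB2GRAY))
# dish
m=(hsv[...,1]<60)&(hsv[...,2]>70); m=m.astype(np.uint8); m[:225]=0;m[272:]=0;m[:,:112]=0;m[:,160:]=0
cn=max(cv2.findContours(m,0,1)[0],key=cv2.contourArea); e=cv2.fitEllipse(cv2.convexHull(cn)); print("dish",e,ray(e[0],K,T,.018))
E
```

```text
[368 173  12  77 240] [375.4 210.1] [ 0.5606 -0.4458]
[295 194  16  15 189] [302.6 201.1] [ 0.5933 -0.2035]
[330 202  16  15 190] [337.7 209.1] [ 0.5654 -0.3204]
[319 239  15  14 167] [326.4 245.5] [ 0.4441 -0.2801]
[355 240  16  14 186] [362.3 246.5] [ 0.4397 -0.399 ]
[0.6458 0.1342] [144.5 128.5  49. ]
[0.5218 0.054 ] [288.5 349.5  48.7]
plate ((214.90802001953125, 203.50485229492188), (63.659751892089844, 64.89623260498047), 124.1772232055664) [0.58739894 0.09092276 0.036     ]
[[ 62  56  52  53  54  54  55  54  54  56  53  56  55  56  54  56  56  54
   55  53  52]
 [ 54  52  52  53  54  52  55  53  54  55  56  55  54  56  55  54  56  56
   53  51  51]
 [ 51  50  52  55  55  54  54  54  54  54  53  56  55  55  56  55  55  56
   53  48  49]
 [ 51  48  52  53  55  54  55  55  54  54  54  55  54  54  54  54  55  56
   54  47  45]
 [ 62  55  52  53  54  53  55  59  64  69  71  71  69  61  57  54  55  55
   53  47  48]
 [ 72  62  54  53  55  58  69  81  94 107 112 116 110  94  74  59  55  55
   52  47  52]
 [ 77  64  53  53  58  79 100 106 108 116 122 135 140 129 110  82  61  54
   53 
[... 165 characters left out ...]
05  66
   52  47  52]
 [ 91  71  56  64  88  88  65  48  46  49  51  50  51  72 120 143 122  82
   56  43  58]
 [112  85  61  65  77  66  48  43  45  47  49  47  43  51  92 137 138  99
   61  46  63]
 [127  98  70  73  69  53  42  39  45  47  47  46  41  41  76 134 146 110
   65  46  65]
 [127  99  73  77  69  48  41  43  45  44  45  42  42  42  74 132 146 110
   66  46  66]
 [126  98  69  71  65  49  43  44  44  42  46  42  41  41  75 132 139 101
   61  46  66]
 [127  98  65  63  62  53  46  44  44  41  43  40  39  45  82 130 127  89
   57  45  66]]
dish ((135.20826721191406, 247.57955932617188), (36.060794830322266, 37.26922607421875), 39.514793395996094) [0.44221374 0.36308303 0.018     ]
```

```bash
cat >> h.py <<'E'
def seats(d,full=True):
    """blobs inside the rings -> least-squares station centre and yaw"""
    im,K,T=d; f=6; x0,y0=176,163
    g=cv2.resize(cv2.cvtColor(im,cv2.COLOR_RGB2GRAY)[y0:262,x0:256],None,fx=f,fy=f,interpolation=cv2.INTER_CUBIC)
    m=cv2.adaptiveThreshold(g,255,0,0,81,-2)
    m=cv2.erode(m,np.ones((7,7)))
    n,l,st,c=cv2.connectedComponentsWithStats(m)
    out=[]
    for i in range(1,n):
        w,h=st[i,2:4]
        if 60<w<100 and 60<h<100 and st[i,4]>.68*w*h: out.append((ray(((c[i]+.5)/f-.5+[x0,y0]),K,T,.042)[:2],st[i]))
    return out
E
python3 - <<'E'
from h import *
from scipy.optimize import least_squares
t=np.load("top0.npz"); d=(t["im"],t["K"],t["T"]); im,K,T=d
o=seats(d); P=np.array([a for a,_ in o])
for a,s in o: print(a.round(4),s)
def mod(v): 
    a=v[2]+np.radians(np.arange(6)*60+30); return v[:2]+.078*np.c_[np.cos(a),np.sin(a)]
def res(v):
    M=mod(v); return np.concatenate([p-M[np.argmin(np.linalg.norm(M-p,axis=1))] for p in P])
r=least_squares(res,[.587,.091,0]); print(r.x, np.degrees(r.x[2]),(r.fun.reshape(-1,2)*1e3).round(1))
# plunger head: dark disc in bright ring
f=6;g=cv2.resize(cv2.cvtColor(im,cv2.COLOR_RGB2GRAY)[236:262,203:228],None,fx=f,fy=f,interpolation=cv2.INTER_CUBIC)
print("plunger",[ (ray((c[:2]+.5)/f-.5+[203,236],K,T,.07)[:2].round(4),c) for c in cv2.HoughCircles(g,3,1,50,param1=60,param2=10,minRadius=20,maxRadius=45)[0]])
# pod sides
row=cv2.cvtColor(im,cv2.COLOR_RGB2GRAY)
for v in(240,255): print(v,row[v,200:232])
b=cv2.resize(im[184:222,195:235],None,fx=14,fy=14,interpolation=cv2.INTER_CUBIC); 
s=np.load("side0.npz");a=cv2.resize(s["im"][150:205,195:287],None,fx=6,fy=6,interpolation=cv2.INTER_CUBIC)
save("c3.png",np.hstack([cv2.resize(b,(int(b.shape[1]*330/b.shape[0]),330)),a]))
E
```

```text
[0.6554 0.0537] [ 266   89   73   68 3659]
[0.6536 0.1335] [ 125   92   71   71 3587]
[0.5868 0.0126] [ 338  212   77   65 3781]
[0.5842 0.1721] [  53  219   75   67 3836]
[0.517  0.0513] [ 272  333   73   76 4129]
[0.5155 0.1305] [ 127  336   73   78 4188]
[0.58541216 0.09226234 0.01870382] 1.071650165603623 [[ 1.7 -0.9]
 [ 1.3  1. ]
 [-0.  -1.7]
 [ 0.3  1.8]
 [-1.6 -0.7]
 [-1.7  0.5]]
plunger [(array([0.4424, 0.0878]), array([72.5, 68.5, 44.4], dtype=float32))]
240 [ 76  78  77  77  77  72  62  54  53  55  58  69  81  94 107 112 116 110
  94  74  59  55  55  52  47  52  68  75  80  78  79  79]
255 [120 119 120 120 121 115  90  61  52  53  52  46  45  43  45  46  45  45
  46  48  51  52  53  52  50  67 102 120 122 121 121 122]
```

View pics/c3.png

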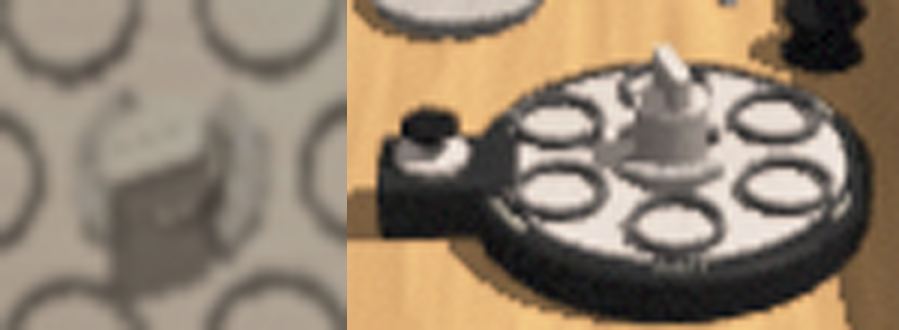

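The bar runs up and to the right in the left crop (110,160 to 200,130), about -71° in world, which agrees with the brief. I'm removing the cap first.

```bash
cat >> h.py <<'E'
import math
from scipy.spatial.transform import Rotation as Ro
C=np.array([.5862,.0917]); YAW=.022
def seat(i):
    a=YAW+math.pi-math.radians(30+60*(i-1)); return C+.078*np.array([math.cos(a),math.sin(a)])
def plan(x,y,z,psi=None,first="move"):
    s=ctrl.get_state(); R=Ro.from_rotvec(s["tool_rot"]).as_matrix(); p=s["position"]
    cur=math.degrees(math.atan2(R[1,0],R[0,0])); psi=cur if psi is None else psi
    print("t %.1f pos"%s["time"],p.round(4),"psi %.1f tilt %.1f"%(cur,math.degrees(math.acos(-R[2,2]))),"F",s["ft_force"].round(1),"grip %.3f %.1f"%(s["grip_width"],s["grip_force"]))
    w=np.array([x,y,z])-p
    for nm,a in(("at current psi",cur),("after turn",psi)):
        a=math.radians(a); X=np.array([math.cos(a),math.sin(a),0]);Y=np.array([math.sin(a),-math.cos(a),0])
        print(nm,"tx %.3f ty %.3f tz %.3f"%(w@X/.06,w@Y/.06,-w[2]/.06))
    print("turn total %.2f units"%(-(psi-cur)/8))
E
python3 -c "
from h import *
plan(*C,.2,109)
for i in range(1,7): print(i,seat(i).round(4))"
```

```text
t 0.1 pos [ 0.2617 -0.5945  0.2356] psi 23.8 tilt 0.1 F [ 0.1 -0.3 -0.5] grip 1.002 0.0
at current psi tx 9.558 ty -8.287 tz 0.593
after turn tx 9.053 ty 8.836 tz 0.593
turn total -10.65 units
1 [0.5178 0.1292]
2 [0.5845 0.1697]
3 [0.6529 0.1322]
4 [0.6546 0.0542]
5 [0.5879 0.0137]
6 [0.5195 0.0512]
```

send_rows([
  {"tx":0.68,"ty":-0.59},
  {"tx":0.68,"ty":-0.59},
  {"tx":0.68,"ty":-0.59},
  {"tx":0.68,"ty":-0.59},
  {"tx":0.68,"ty":-0.59},
  {"tx":0.68,"ty":-0.59},
  {"tx":0.68,"ty":-0.59},
  {"tx":0.68,"ty":-0.59},
  {"tx":0.68,"ty":-0.59},
  {"tx":0.68,"ty":-0.59},
  {"tx":0.68,"ty":-0.59},
  {"tx":0.68,"ty":-0.59},
], newtons=20)

```text
validation failed for argument at $.st...
```

send_rows([
  {"turn":-0.97},
  {"turn":-0.97},
  {"turn":-0.97},
  {"turn":-0.97},
  {"turn":-0.97},
  {"turn":-0.97},
  {"turn":-0.97},
  {"turn":-0.97},
  {"turn":-0.97},
  {"turn":-0.97},
  {"turn":-0.95,"grip":0.6},
  {},
])

```text
validation failed for argument at $.st...
```

```bash
python3 -c "
from h import *
plan(*C,.096,109)"
```

```text
t 0.1 pos [ 0.2617 -0.5945  0.2356] psi 23.8 tilt 0.1 F [ 0.1 -0.3 -0.5] grip 1.002 0.0
at current psi tx 9.558 ty -8.287 tz 2.327
after turn tx 9.053 ty 8.836 tz 2.327
turn total -10.65 units
```

send_rows([
  {"tx":0.68,"ty":-0.59,"tz":0,"turn":0,"grip":1},
  {"tx":0.68,"ty":-0.59,"tz":0,"turn":0,"grip":1},
  {"tx":0.68,"ty":-0.59,"tz":0,"turn":0,"grip":1},
  {"tx":0.68,"ty":-0.59,"tz":0,"turn":0,"grip":1},
  {"tx":0.68,"ty":-0.59,"tz":0,"turn":0,"grip":1},
  {"tx":0.68,"ty":-0.59,"tz":0,"turn":0,"grip":1},
  {"tx":0.68,"ty":-0.59,"tz":0,"turn":0,"grip":1},
  {"tx":0.68,"ty":-0.59,"tz":0,"turn":0,"grip":1},
  {"tx":0.68,"ty":-0.59,"tz":0,"turn":0,"grip":1},
  {"tx":0.68,"ty":-0.59,"tz":0,"turn":0,"grip":1},
  {"tx":0.68,"ty":-0.59,"tz":0,"turn":0,"grip":1},
  {"tx":0.68,"ty":-0.59,"tz":0,"turn":0,"grip":1},
], newtons=20)

```text
time: 1.6
position: [0.5391, -0.0074, 0.2363]
tool_rot: [3.074, 0.646, -0.0]
ft_force: [1.0, -0.5, 1.3]
grip_width: 0.996
grip_force: 0.0
```

send_rows([
  {"tx":0,"ty":0,"tz":0,"turn":-0.97,"grip":1},
  {"tx":0,"ty":0,"tz":0,"turn":-0.97,"grip":1},
  {"tx":0,"ty":0,"tz":0,"turn":-0.97,"grip":1},
  {"tx":0,"ty":0,"tz":0,"turn":-0.97,"grip":1},
  {"tx":0,"ty":0,"tz":0,"turn":-0.97,"grip":1},
  {"tx":0,"ty":0,"tz":0,"turn":-0.97,"grip":1},
  {"tx":0,"ty":0,"tz":0,"turn":-0.97,"grip":1},
  {"tx":0,"ty":0,"tz":0,"turn":-0.97,"grip":1},
  {"tx":0,"ty":0,"tz":0,"turn":-0.97,"grip":1},
  {"tx":0,"ty":0,"tz":0,"turn":-0.97,"grip":1},
  {"tx":0,"ty":0,"tz":0,"turn":-0.95,"grip":0.6},
  {"tx":0,"ty":0,"tz":0,"turn":0,"grip":0.6},
])

```text
time: 3.1
position: [0.5385, -0.0089, 0.2362]
tool_rot: [-1.827, -2.555, 0.001]
ft_force: [-0.1, 0.9, -0.4]
grip_width: 0.853
grip_force: 0.0
```

```bash
python3 -c "
from h import *
plan(*C,.100,109)"
```

```text
t 3.1 pos [ 0.5385 -0.0089  0.2362] psi 108.9 tilt 0.0 F [-0.1  0.9 -0.4] grip 0.853 0.0
at current psi tx 1.329 ty 1.294 tz 2.269
after turn tx 1.326 ty 1.297 tz 2.269
turn total -0.01 units
```

send_rows([
  {"tx":0.66,"ty":0.65,"tz":0,"turn":0,"grip":0.6},
  {"tx":0.66,"ty":0.65,"tz":0,"turn":0,"grip":0.6},
  {"tx":0,"ty":0,"tz":0.57,"turn":0,"grip":0.6},
  {"tx":0,"ty":0,"tz":0.57,"turn":0,"grip":0.6},
  {"tx":0,"ty":0,"tz":0.57,"turn":0,"grip":0.6},
  {"tx":0,"ty":0,"tz":0.57,"turn":0,"grip":0.6},
  {"tx":0,"ty":0,"tz":0,"turn":0,"grip":0.6},
  {"tx":0,"ty":0,"tz":0,"turn":0,"grip":0},
  {"tx":0,"ty":0,"tz":0,"turn":0,"grip":0},
  {"tx":0,"ty":0,"tz":0,"turn":0,"grip":0},
  {"tx":0,"ty":0,"tz":0,"turn":0,"grip":0},
  {"tx":0,"ty":0,"tz":0,"turn":0,"grip":0},
])

```text
time: 4.6
position: [0.587, 0.0914, 0.1]
tool_rot: [1.825, 2.557, 0.0]
ft_force: [0.4, 0.7, 0.3]
grip_width: 0.137
grip_force: 20.0
```

```bash
python3 -c "
from h import *
plan(*C,.100,181.3)"
```

```text
t 4.6 pos [0.587  0.0914 0.1   ] psi 109.0 tilt 0.0 F [0.4 0.7 0.3] grip 0.137 20.0
at current psi tx 0.009 ty -0.011 tz 0.001
after turn tx 0.013 ty 0.005 tz 0.001
turn total -9.04 units
```

send_rows([
  {"tx":0,"ty":0,"tz":0,"turn":-0.9,"grip":0},
  {"tx":0,"ty":0,"tz":0,"turn":-0.9,"grip":0},
  {"tx":0,"ty":0,"tz":0,"turn":-0.9,"grip":0},
  {"tx":0,"ty":0,"tz":0,"turn":-0.9,"grip":0},
  {"tx":0,"ty":0,"tz":0,"turn":-0.9,"grip":0},
  {"tx":0,"ty":0,"tz":0,"turn":-0.9,"grip":0},
  {"tx":0,"ty":0,"tz":0,"turn":-0.9,"grip":0},
  {"tx":0,"ty":0,"tz":0,"turn":-0.9,"grip":0},
  {"tx":0,"ty":0,"tz":0,"turn":-0.9,"grip":0},
  {"tx":0,"ty":0,"tz":0,"turn":-0.9,"grip":0},
  {"tx":0,"ty":0,"tz":0,"turn":0,"grip":0},
  {"tx":0,"ty":0,"tz":-0.15,"turn":0,"grip":0},
], newtons=40)

```text
time: 6.1
position: [0.5861, 0.0911, 0.1081]
tool_rot: [0.023, -3.139, 0.0]
ft_force: [-0.1, -0.4, -1.0]
grip_width: 0.135
grip_force: 40.0
```

send_rows([
  {"tx":0,"ty":0,"tz":-0.15,"turn":0,"grip":0},
  {"tx":0,"ty":0,"tz":-0.2,"turn":0,"grip":0},
  {"tx":0,"ty":0,"tz":-0.2,"turn":0,"grip":0},
  {"tx":0,"ty":0,"tz":0,"turn":0,"grip":0},
])

```text
time: 6.6
position: [0.5877, 0.0917, 0.1432]
tool_rot: [-0.026, 3.139, -0.0]
ft_force: [-0.6, -0.4, -1.4]
grip_width: 0.138
grip_force: 40.0
```

```bash
python3 -c "
from h import *
plan(.4425,.363,.25)
s=ctrl.get_state();print(s['torque'],s['joint_positions'].round(2))
d=grab('side');save('c4.png',d[0][130:215,180:300],5)"
```

```text
t 6.6 pos [0.5877 0.0917 0.1432] psi -179.0 tilt 0.1 F [-0.6 -0.4 -1.4] grip 0.138 40.0
at current psi tx 2.344 ty 4.561 tz -1.780
after turn tx 2.344 ty 4.561 tz -1.780
turn total -0.00 units
[ 0.13758933 -0.12632435 -0.01677359] [ 0.6   0.44 -1.    1.69  0.39  1.23  1.1 ]
```

View pics/c4.png

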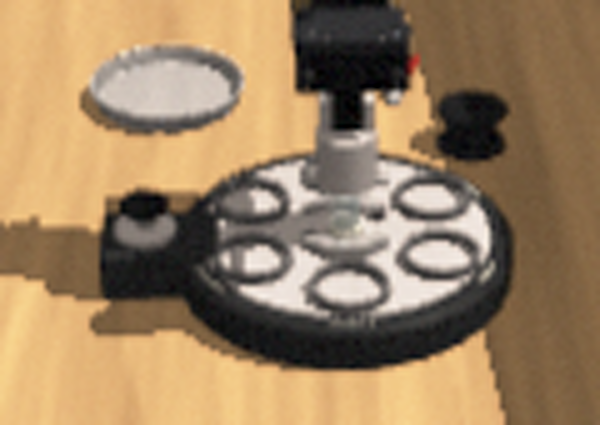

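The cap is off and held clear above the bare lamp at (345,215). Next it goes to the dish, at (165,88) in this crop.

send_rows([
  {"tx":0,"ty":0,"tz":-0.5,"turn":0,"grip":0},
  {"tx":0,"ty":0,"tz":-0.5,"turn":0,"grip":0},
  {"tx":0.39,"ty":0.76,"tz":0,"turn":0,"grip":0},
  {"tx":0.39,"ty":0.76,"tz":0,"turn":0,"grip":0},
  {"tx":0.39,"ty":0.76,"tz":0,"turn":0,"grip":0},
  {"tx":0.39,"ty":0.76,"tz":0,"turn":0,"grip":0},
  {"tx":0.39,"ty":0.76,"tz":0,"turn":0,"grip":0},
  {"tx":0.39,"ty":0.76,"tz":0,"turn":0,"grip":0},
  {"tx":0,"ty":0,"tz":0,"turn":0,"grip":0},
])

```text
time: 7.78
position: [0.4373, 0.3675, 0.2018]
tool_rot: [0.041, -3.14, -0.004]
ft_force: [-0.0, -0.5, -1.5]
grip_width: 0.133
grip_force: 40.0
```

```bash
python3 -c "
from h import *
plan(.4425,.363,.069)"
```

```text
t 7.8 pos [0.4373 0.3675 0.2018] psi -178.5 tilt 0.2 F [-0.  -0.5 -1.5] grip 0.133 40.0
at current psi tx -0.084 ty -0.076 tz 2.214
after turn tx -0.084 ty -0.076 tz 2.214
turn total -0.00 units
```

send_rows([
  {"tx":-0.08,"ty":-0.08,"tz":0.5,"turn":0,"grip":0},
  {"tx":0,"ty":0,"tz":0.5,"turn":0,"grip":0},
  {"tx":0,"ty":0,"tz":0.5,"turn":0,"grip":0},
  {"tx":0,"ty":0,"tz":0.5,"turn":0,"grip":0},
  {"tx":0,"ty":0,"tz":0.17,"turn":0,"grip":0},
  {"tx":0,"ty":0,"tz":0,"turn":0,"grip":0},
  {"tx":0,"ty":0,"tz":0,"turn":0,"grip":0.6},
  {"tx":0,"ty":0,"tz":0,"turn":0,"grip":0.6},
  {"tx":0,"ty":0,"tz":0,"turn":0,"grip":0.6},
  {"tx":0,"ty":0,"tz":-0.5,"turn":0,"grip":0.6},
  {"tx":0,"ty":0,"tz":-0.9,"turn":0,"grip":0.6},
  {"tx":0,"ty":0,"tz":-0.9,"turn":0,"grip":0.6},
])

```text
time: 9.28
position: [0.4465, 0.3579, 0.2112]
tool_rot: [-0.027, 3.141, -0.0]
ft_force: [0.2, -0.1, 0.6]
grip_width: 0.586
grip_force: 0.0
```

Run:
```python
from h import *
plan(.442,-.2801,.16,181)
d=grab("top"); np.savez("top1.npz",im=d[0],K=d[1],T=d[2])
s=grab("side"); np.savez("side1.npz",im=s[0],K=s[1],T=s[2])
hs,K,T=heads(d)
for q,c in hs: print(q,c.round(1),ray(c,K,T,.025).round(4)[:2])
a=cv2.resize(d[0][220:275,105:165],None,fx=5,fy=5); b=cv2.resize(d[0][180:230,190:240],(275,275),interpolation=2)
c=cv2.resize(s[0][120:170,180:250],None,fx=4,fy=4)
H=lambda x:cv2.resize(x,(int(x.shape[1]*275/x.shape[0]),275))
save("c5.png",np.hstack([H(a),b[:,:,:3],H(c)])[:, :800])
```

```text
t 9.3 pos [0.4465 0.3579 0.2112] psi -179.0 tilt 0.0 F [ 0.2 -0.1  0.6] grip 0.586 0.0
at current psi tx 0.258 ty -10.630 tz 0.853
after turn tx 0.261 ty -10.630 tz 0.853
turn total -45.00 units
[368 173  12  79 249] [375.4 210.2] [ 0.5604 -0.4459]
[295 194  16  15 194] [302.7 201.2] [ 0.593  -0.2038]
[330 202  16  15 193] [337.7 209.1] [ 0.5653 -0.3205]
[320 239  14  15 169] [326.4 245.6] [ 0.4437 -0.2802]
[355 240  16  15 189] [362.3 246.6] [ 0.4394 -0.3989]
[277 262  15   7  53] [282.4 265.9] [ 0.3778 -0.133 ]
```

View pics/c5.png

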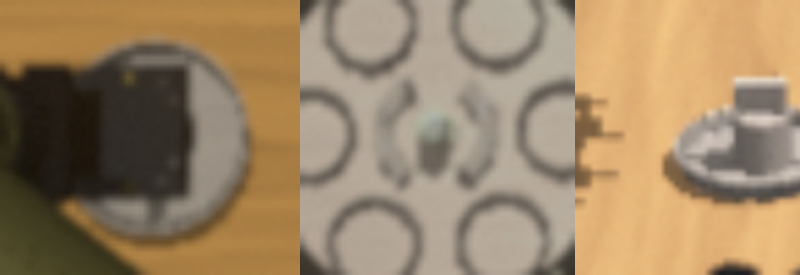

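The cap stands upright in the dish (right crop, about 765,130), and the bare lamp is at (435,140) in the middle crop. Now the cone.

send_rows([
  {"tx":0,"ty":-0.89,"tz":0,"turn":0,"grip":0.6},
  {"tx":0,"ty":-0.89,"tz":0,"turn":0,"grip":0.6},
  {"tx":0,"ty":-0.89,"tz":0,"turn":0,"grip":0.6},
  {"tx":0,"ty":-0.89,"tz":0,"turn":0,"grip":0.6},
  {"tx":0,"ty":-0.89,"tz":0,"turn":0,"grip":0.6},
  {"tx":0,"ty":-0.89,"tz":0,"turn":0,"grip":0.6},
  {"tx":0,"ty":-0.89,"tz":0,"turn":0,"grip":0.6},
  {"tx":0,"ty":-0.89,"tz":0,"turn":0,"grip":0.6},
  {"tx":0,"ty":-0.89,"tz":0,"turn":0,"grip":0.6},
  {"tx":0,"ty":-0.89,"tz":0,"turn":0,"grip":0.6},
  {"tx":0,"ty":-0.89,"tz":0,"turn":0,"grip":0.6},
  {"tx":0,"ty":-0.84,"tz":0,"turn":0,"grip":0.6},
], newtons=10)

```text
time: 10.88
position: [0.4572, -0.2816, 0.2093]
tool_rot: [0.026, -3.141, 0.001]
ft_force: [1.2, -0.9, -0.1]
grip_width: 0.597
grip_force: 0.0
```

send_rows([
  {"tx":0,"ty":0,"tz":0,"turn":0.95,"grip":0.6},
  {"tx":0,"ty":0,"tz":0,"turn":0.95,"grip":0.6},
  {"tx":0,"ty":0,"tz":0,"turn":0.95,"grip":0.6},
  {"tx":0,"ty":0,"tz":0,"turn":0.95,"grip":0.6},
  {"tx":0,"ty":0,"tz":0,"turn":0.95,"grip":0.6},
  {"tx":0,"ty":0,"tz":0,"turn":0.95,"grip":0.6},
  {"tx":0,"ty":0,"tz":0,"turn":0.95,"grip":0.6},
  {"tx":0,"ty":0,"tz":0,"turn":0.95,"grip":0.6},
  {"tx":0,"ty":0,"tz":0,"turn":0.95,"grip":0.6},
  {"tx":0,"ty":0,"tz":0,"turn":0.95,"grip":0.6},
  {"tx":0,"ty":0,"tz":0,"turn":0.95,"grip":0.6},
  {"tx":0,"ty":0,"tz":0,"turn":0.93,"grip":0.6},
])

```text
time: 12.38
position: [0.4574, -0.2795, 0.2092]
tool_rot: [-2.227, -2.216, 0.0]
ft_force: [-0.7, 0.2, -0.2]
grip_width: 0.599
grip_force: 0.0
```

Run:
```python
from h import *
plan(.4437,-.2802,.044,90)
```

```text
t 12.4 pos [ 0.4574 -0.2795  0.2092] psi 89.7 tilt 0.0 F [-0.7  0.2 -0.2] grip 0.599 0.0
at current psi tx -0.012 ty -0.228 tz 2.753
after turn tx -0.011 ty -0.228 tz 2.753
turn total -0.04 units
```

send_rows([
  {"tx":0,"ty":-0.23,"tz":0,"turn":0,"grip":0.6},
  {"tx":0,"ty":0,"tz":0.6,"turn":0,"grip":0.6},
  {"tx":0,"ty":0,"tz":0.6,"turn":0,"grip":0.6},
  {"tx":0,"ty":0,"tz":0.6,"turn":0,"grip":0.6},
  {"tx":0,"ty":0,"tz":0.6,"turn":0,"grip":0.6},
  {"tx":0,"ty":0,"tz":0.35,"turn":0,"grip":0.6},
  {"tx":0,"ty":0,"tz":0,"turn":0,"grip":0.6},
  {"tx":0,"ty":0,"tz":0,"turn":0,"grip":0.25},
  {"tx":0,"ty":0,"tz":0,"turn":0,"grip":0.25},
  {"tx":0,"ty":0,"tz":0,"turn":0,"grip":0.25},
  {"tx":0,"ty":0,"tz":0,"turn":0,"grip":0.5},
  {"tx":0,"ty":0,"tz":0,"turn":0,"grip":0.5},
], newtons=5)

```text
time: 13.88
position: [0.4437, -0.2798, 0.0447]
tool_rot: [2.223, 2.22, -0.0]
ft_force: [-0.5, 0.4, -0.3]
grip_width: 0.466
grip_force: 0.0
```

send_rows([
  {"tx":0,"ty":0,"tz":0,"turn":0.95,"grip":0.6},
  {"tx":0,"ty":0,"tz":0,"turn":0.95,"grip":0.6},
  {"tx":0,"ty":0,"tz":0,"turn":0.95,"grip":0.6},
  {"tx":0,"ty":0,"tz":0,"turn":0.95,"grip":0.6},
  {"tx":0,"ty":0,"tz":0,"turn":0.95,"grip":0.6},
  {"tx":0,"ty":0,"tz":0,"turn":0.95,"grip":0.6},
  {"tx":0,"ty":0,"tz":0,"turn":0.95,"grip":0.6},
  {"tx":0,"ty":0,"tz":0,"turn":0.95,"grip":0.6},
  {"tx":0,"ty":0,"tz":0,"turn":0.95,"grip":0.6},
  {"tx":0,"ty":0,"tz":0,"turn":0.95,"grip":0.6},
  {"tx":0,"ty":0,"tz":0,"turn":0.95,"grip":0.6},
  {"tx":0,"ty":0,"tz":0,"turn":0.8,"grip":0.6},
])

```text
time: 15.38
position: [0.4437, -0.2797, 0.0445]
tool_rot: [-3.142, 0.008, 0.0]
ft_force: [-0.0, -0.7, 0.3]
grip_width: 0.6
grip_force: 0.0
```

send_rows([
  {"tx":0,"ty":0,"tz":0,"turn":0,"grip":0.2},
  {"tx":0,"ty":0,"tz":0,"turn":0,"grip":0.0},
  {"tx":0,"ty":0,"tz":0,"turn":0,"grip":0.0},
  {"tx":0,"ty":0,"tz":0,"turn":0,"grip":0.0},
  {"tx":0,"ty":0,"tz":0,"turn":0,"grip":0.0},
], newtons=20)

```text
time: 16.0
position: [0.4437, -0.2799, 0.0446]
tool_rot: [3.141, -0.002, 0.0]
ft_force: [1.0, -0.0, -0.2]
grip_width: 0.28
grip_force: 20.0
```

Run:
```python
from h import *
plan(*seat(2),.18)
print(ctrl.get_state()['joint_positions'].round(2))
```

```text
t 16.0 pos [ 0.4437 -0.2799  0.0446] psi -0.1 tilt 0.0 F [ 1.  -0.  -0.2] grip 0.280 20.0
at current psi tx 2.339 ty -7.495 tz -2.257
after turn tx 2.339 ty -7.495 tz -2.257
turn total -0.00 units
[ 0.82  0.26 -0.35  1.96  0.11  0.94 -1.15]
```

send_rows([
  {"tx":0,"ty":0,"tz":-0.7,"turn":0,"grip":0.0},
  {"tx":0,"ty":0,"tz":-0.7,"turn":0,"grip":0.0},
  {"tx":0.26,"ty":-0.83,"tz":-0.1,"turn":0,"grip":0.0},
  {"tx":0.26,"ty":-0.83,"tz":0,"turn":0,"grip":0.0},
  {"tx":0.26,"ty":-0.83,"tz":0,"turn":0,"grip":0.0},
  {"tx":0.26,"ty":-0.83,"tz":0,"turn":0,"grip":0.0},
  {"tx":0.26,"ty":-0.83,"tz":0,"turn":0,"grip":0.0},
  {"tx":0.26,"ty":-0.83,"tz":0,"turn":0,"grip":0.0},
  {"tx":0.26,"ty":-0.83,"tz":0,"turn":0,"grip":0.0},
  {"tx":0.26,"ty":-0.83,"tz":0,"turn":0,"grip":0.0},
  {"tx":0.26,"ty":-0.83,"tz":0,"turn":0,"grip":0.0},
  {"tx":0,"ty":0,"tz":0,"turn":0,"grip":0.0},
])

```text
time: 17.5
position: [0.5839, 0.1746, 0.1345]
tool_rot: [-3.137, -0.011, 0.001]
ft_force: [-1.6, -0.0, -0.7]
grip_width: 0.283
grip_force: 20.0
```

Run:
```python
from h import *
plan(*seat(2),.0815,0)
hs,K,T=heads()
for q,c in hs: print(q[2:],ray(c,K,T,.025).round(4)[:2])
```

```text
t 17.5 pos [0.5839 0.1746 0.1345] psi 0.4 tilt 0.2 F [-1.6 -0.  -0.7] grip 0.283 20.0
at current psi tx 0.009 ty 0.082 tz 0.883
after turn tx 0.009 ty 0.082 tz 0.883
turn total 0.05 units
[ 12  79 247] [ 0.56   -0.4459]
[16 16 41] [ 0.6405 -0.4116]
[ 16  15 193] [ 0.5932 -0.2037]
[ 16  15 192] [ 0.5653 -0.3206]
[ 16  15 190] [ 0.4395 -0.3988]
[15  8 53] [ 0.3785 -0.1332]
```

send_rows([
  {"tx":0,"ty":0.08,"tz":0,"turn":0,"grip":0.0},
  {"tx":0,"ty":0,"tz":0.3,"turn":0,"grip":0.0},
  {"tx":0,"ty":0,"tz":0.2,"turn":0,"grip":0.0},
  {"tx":0,"ty":0,"tz":0.15,"turn":0,"grip":0.0},
  {"tx":0,"ty":0,"tz":0.15,"turn":0,"grip":0.0},
  {"tx":0,"ty":0,"tz":0.08,"turn":0,"grip":0.0},
  {"tx":0,"ty":0,"tz":0,"turn":0,"grip":0.0},
])

```text
time: 18.42
position: [0.5872, 0.1668, 0.0867]
tool_rot: [-3.138, -0.001, -0.011]
ft_force: [-3.9, 2.4, 20.4]
grip_width: 0.293
grip_force: 23.1
```

Run:
```python
from h import *
plan(*seat(2),.0805,0)
```

```text
t 18.4 pos [0.5872 0.1668 0.0867] psi 0.0 tilt 0.4 F [-3.9  2.4 20.4] grip 0.293 23.1
at current psi tx -0.045 ty -0.047 tz 0.103
after turn tx -0.045 ty -0.047 tz 0.103
turn total 0.00 units
```

send_rows([
  {"tx":0,"ty":0,"tz":-0.2,"turn":0,"grip":0.0},
  {"tx":0,"ty":0,"tz":-0.1,"turn":0,"grip":0.0},
  {"tx":0,"ty":0,"tz":0,"turn":0,"grip":0.0},
])

```text
time: 18.8
position: [0.5848, 0.1632, 0.0997]
tool_rot: [3.141, -0.003, 0.0]
ft_force: [-0.3, 0.4, -0.6]
grip_width: 0.291
grip_force: 21.3
```

Run:
```python
from h import *
plan(*seat(2),.0805,0)
s=grab("side"); d=grab("top"); np.savez("side2.npz",im=s[0],K=s[1],T=s[2])
K,T=s[1:]; u=proj([*seat(2),.046],K,T).astype(int)
a=s[0][u[1]-45:u[1]+25,u[0]-40:u[0]+45]; 
v=proj([*seat(2),.046],*d[1:]).astype(int); b=d[0][v[1]-35:v[1]+35,v[0]-35:v[0]+35]
H=lambda x:cv2.resize(x,(int(x.shape[1]*420/x.shape[0]),420),interpolation=2)
save("c6.png",np.hstack([H(a),H(b)])[:,:800]); print(u,v)
```

```text
t 18.8 pos [0.5848 0.1632 0.0997] psi -0.1 tilt 0.0 F [-0.3  0.4 -0.6] grip 0.291 21.3
at current psi tx -0.005 ty -0.108 tz 0.320
after turn tx -0.005 ty -0.108 tz 0.320
turn total -0.01 units
[247 162] [191 204]
```

View pics/c6.png

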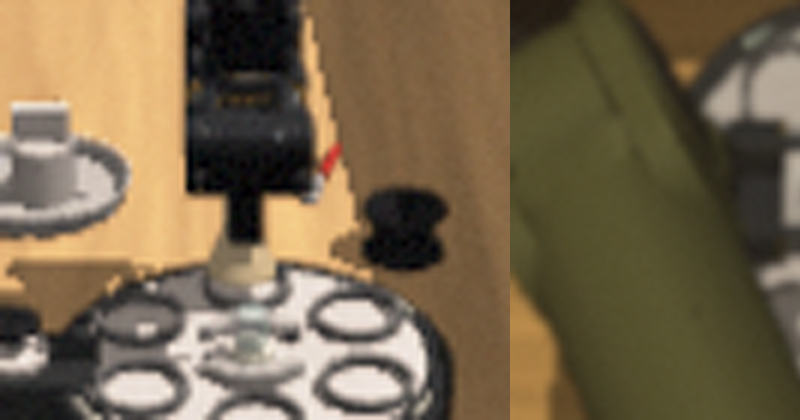

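The side crop shows the cone just above seat 2. The arm had been overshooting when I read the pose, so the target was 7 mm out in y. I'll correct that, letting the arm settle first.

send_rows([
  {"tx":0,"ty":-0.11,"tz":0,"turn":0,"grip":0.0},
  {"tx":0,"ty":0,"tz":0,"turn":0,"grip":0.0},
  {"tx":0,"ty":0,"tz":0.1,"turn":0,"grip":0.0},
  {"tx":0,"ty":0,"tz":0.1,"turn":0,"grip":0.0},
  {"tx":0,"ty":0,"tz":0.06,"turn":0,"grip":0.0},
  {"tx":0,"ty":0,"tz":0,"turn":0,"grip":0.0},
])

```text
time: 19.65
position: [0.5871, 0.1692, 0.0855]
tool_rot: [3.141, -0.003, 0.007]
ft_force: [1.7, -1.6, 6.0]
grip_width: 0.283
grip_force: 20.3
```

Run:
```python
from h import *
plan(*seat(2),.0805,0)
```

```text
t 19.6 pos [0.5871 0.1692 0.0855] psi -0.1 tilt 0.3 F [ 1.7 -1.6  6. ] grip 0.283 20.3
at current psi tx -0.043 ty -0.008 tz 0.084
after turn tx -0.043 ty -0.008 tz 0.084
turn total -0.02 units
```

send_rows([
  {"tx":0,"ty":0,"tz":0,"turn":0,"grip":0.45},
  {"tx":0,"ty":0,"tz":0,"turn":0,"grip":0.45},
  {"tx":0,"ty":0,"tz":0,"turn":0,"grip":0.45},
  {"tx":0,"ty":0,"tz":-0.5,"turn":0,"grip":0.45},
  {"tx":0,"ty":0,"tz":-0.9,"turn":0,"grip":0.45},
  {"tx":0,"ty":0,"tz":-0.4,"turn":0,"grip":0.5},
  {"tx":0,"ty":0.9,"tz":0,"turn":0,"grip":0.5},
  {"tx":0,"ty":0.9,"tz":0,"turn":0,"grip":0.5},
  {"tx":0,"ty":0.9,"tz":0,"turn":0,"grip":0.5},
  {"tx":0,"ty":0.9,"tz":0,"turn":0,"grip":0.5},
  {"tx":0,"ty":0.9,"tz":0,"turn":0,"grip":0.5},
  {"tx":0,"ty":0.5,"tz":0,"turn":0,"grip":0.5},
])

```text
time: 21.15
position: [0.5834, -0.1339, 0.1916]
tool_rot: [3.14, -0.008, -0.002]
ft_force: [-0.5, 0.2, -0.3]
grip_width: 0.498
grip_force: 0.0
```

Run:
```python
from h import *
s=grab("side"); d=grab("top"); np.savez("side3.npz",im=s[0],K=s[1],T=s[2]);np.savez("top3.npz",im=d[0],K=d[1],T=d[2])
K,T=s[1:]; u=proj([*seat(2),.046],K,T).astype(int)
a=s[0][u[1]-40:u[1]+25,u[0]-40:u[0]+45]
v=proj([*seat(2),.046],*d[1:]).astype(int); b=d[0][v[1]-25:v[1]+25,v[0]-25:v[0]+35]
H=lambda x:cv2.resize(x,(int(x.shape[1]*310/x.shape[0]),310),interpolation=2)
save("c7.png",np.hstack([H(a),H(b)])[:,:800]); print(u,v)
hs,K,T=heads(d)
for q,c in hs: print(q[2:],ray(c,K,T,.025).round(4)[:2])
plan(.5605,-.44,.2,0)
```

```text
[247 162] [191 204]
[ 12  75 241] [ 0.5622 -0.446 ]
[ 16  15 191] [ 0.5653 -0.3205]
[ 16  15 188] [ 0.4395 -0.3991]
t 21.2 pos [ 0.5833 -0.1355  0.1914] psi -0.5 tilt 0.1 F [-0.3 -0.7 -0.4] grip 0.503 0.0
at current psi tx -0.335 ty 5.079 tz -0.144
after turn tx -0.379 ty 5.076 tz -0.144
turn total -0.06 units
```

View pics/c7.png

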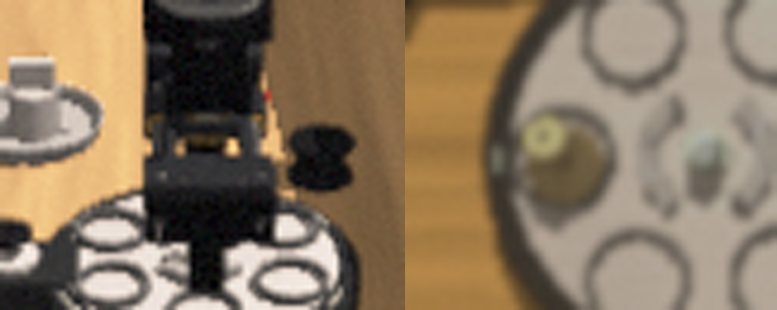

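```bash
cat >> h.py <<'E'
def collar(d,xy,h,thr=120):
    """centroid of the sunlit collar top near xy at height h"""
    im,K,T=d; u=proj([*xy,h],K,T); f=6; x0,y0=(u-12).astype(int)
    p=cv2.resize(im[y0:y0+25,x0:x0+25],None,fx=f,fy=f,interpolation=2).astype(int)
    hsv=cv2.cvtColor(p.clip(0,255).astype(np.uint8),cv2.COLOR_RGB2HSV)
    m=((hsv[...,2]>thr)&(p[...,0]-p[...,2]>25)&(hsv[...,1]<150)).astype(np.uint8)
    n,l,st,c=cv2.connectedComponentsWithStats(m)
    i=1+np.argmax(st[1:,4]); return ray((c[i]+.5)/f-.5+[x0,y0],K,T,h)[:2],st[i,2:]/f
E
python3 - <<'E'
from h import *
t=np.load("top3.npz"); d=(t["im"],t["K"],t["T"])
print(seat(2))
for th in(120,140,155,170): print(th,collar(d,seat(2),.086,th))
t0=np.load("top1.npz"); e=(t0["im"],t0["K"],t0["T"])
for th in(140,155,170,190): print(th,collar(e,(.4437,-.28),.05,th))
E
```

```text
[0.58448414 0.16968112]
120 (array([0.60563322, 0.16343742]), array([ 16.5       ,  14.66666667, 831.        ]))
140 (array([0.6087824 , 0.16373423]), array([ 16.33333333,  13.33333333, 662.83333333]))
155 (array([0.61612631, 0.15878525]), array([ 16.33333333,   7.66666667, 438.16666667]))
170 (array([0.61668115, 0.1575736 ]), array([ 15.66666667,   7.66666667, 371.5       ]))
140 (array([ 0.44486187, -0.28220832]), array([  6.66666667,   7.66666667, 236.33333333]))
155 (array([ 0.44427457, -0.2822021 ]), array([  6.        ,   6.5       , 172.66666667]))
170 (array([ 0.44412823, -0.28205707]), array([ 4.83333333,  5.16666667, 77.5       ]))Traceback (most recent call last):
  File "<stdin>", line 6, in <module>
  File "h.py", line 57, in collar
    i=1+np.argmax(st[1:,4]); return ray((c[i]+.5)/f-.5+[x0,y0],K,T,h)[:2],st[i,2:]/f
        ~~~~~~~~~^^^^^^^^^^
    return _wrapfunc(a, 'argmax', axis=axis, out=out, **kwds)
    return bound(*args, **kwds)
ValueError: attempt to get argmax of an empty sequence
```

Run:
```python
from h import *
t=np.load("top3.npz"); d=(t["im"],t["K"],t["T"]); im,K,T=d
print(ray((188.3,201.6),K,T,.086), proj([*seat(2),.086],K,T),proj([*seat(2),.046],K,T))
b=im[192:216,180:204].astype(int); print(b[...,0]-b[...,2]); print(b[...,0])
```

```text
[0.59026755 0.17199235 0.086     ] [188.99914797 203.36376903] [191.02574076 204.36677866]
[[72 35 15 12 16 23 27 29 29 29 28 29 26 27 28 27 26 24 22 20 20 18 17 17]
 [64 28 13 13 17 25 28 30 28 29 28 29 29 28 28 28 28 27 26 26 24 21 18 19]
 [50 20 13 13 19 25 30 30 29 28 28 28 28 28 29 28 30 28 28 28 27 25 23 23]
 [35 14 14 15 22 28 30 28 27 26 25 25 24 25 26 27 28 27 28 28 27 27 27 28]
 [28 13 12 17 24 28 28 25 24 22 21 19 20 20 22 23 26 27 28 28 27 27 27 27]
 [23 12 13 17 24 27 26 30 37 35 31 22 19 17 17 18 20 23 26 27 27 25 26 25]
 [21 13 15 18 23 27 38 47 53 53 47 35 26 22 20 19 18 19 22 25 25 25 26 25]
 [20 12 14 18 24 38 51 55 55 56 55 48 38 32 31 27 23 18 20 24 26 27 27 25]
 [17 13 15 15 26 47 56 53 50 56 57 54 45 42 42 37 31 21 18 23 26 28 26 24]
 [16 12 14 15 27 49 58 51 50 54 58 52 44 43 44 45 38 28 20 21 26 27 27 25]
 [15 15 13 14 27 45 54 55 56 57 54 48 42 41 45 46 41 33 24 18 24 26 27 24]
 [16 17 15 15 24 40 51 57 55 53 48 41 38 40 43 45 44 37 26 19 25 29 28 24]
 [17 17 16 16 24 32 43 48 48 45 40 38 36 40 42 43 44 42 28 20 24 28 28 25]
 [16 17 16 17 21 30 37 42 40 38 36
[... 2516 characters left out ...]
58  66  85 102 108 102  96  98 100  99 100 102 103 102  96  88  90
  126 163 178 180 179 174]
 [ 66  59  71 100 121 112  92  86  92  96  97  97 100  99  94  88  83 105
  149 173 179 180 179 174]
 [ 70  59  66 100 138 131 103  89  88  90  90  91  93  91  83  84  99 133
  165 179 181 180 181 176]
 [ 72  60  59  85 129 143 123 103  96  91  88  87  90  92  96 106 134 161
  176 178 180 180 181 179]
 [ 81  60  58  71 114 148 139 114 104 100  98  97 102 112 131 146 162 176
  179 179 179 179 178 180]
 [102  67  58  67 100 146 152 130 114 107 104 112 130 145 162 171 176 177
  177 178 177 175 176 175]
 [119  72  59  60  84 133 160 155 143 124 117 134 158 169 173 175 176 176
  175 172 165 158 152 152]]
```

Run:
```python
from h import *
s=np.load("side1.npz"); im,K,T=s["im"],s["K"],s["T"]; f=6; x0,y0=205,155
g=cv2.resize(cv2.cvtColor(im,cv2.COLOR_RGB2GRAY)[y0:205,x0:290],None,fx=f,fy=f,interpolation=2)
m=cv2.erode(cv2.adaptiveThreshold(g,255,0,0,81,-2),np.ones((3,3)))
n,l,st,c=cv2.connectedComponentsWithStats(m)
for i in range(1,n):
    if 50<st[i,2]<140 and 25<st[i,3]<80 and st[i,4]>1200: print(st[i],ray((c[i]+.5)/f-.5+[x0,y0],K,T,.042)[:2].round(4))
# lamp in both
for nm,z in(("top1",.07),):
    t=np.load(nm+".npz"); im,K,T=t["im"],t["K"],t["T"]
    u=proj([*C,.07],K,T).astype(int); b=im[u[1]-7:u[1]+8,u[0]-7:u[0]+8].astype(int)
    q=(b[...,1]-b[...,0]); print(u); print(q)
    ys,xs=np.nonzero(q>3); w=q[ys,xs]; cc=np.array([(xs*w).sum(),(ys*w).sum()])/w.sum()+u-7; print(cc,ray(cc,K,T,.068))
# plate side dark-rim outline top view via base outline on wood
t=np.load("top1.npz"); im,K,T=t["im"],t["K"],t["T"]
g=cv2.cvtColor(im,cv2.COLOR_RGB2GRAY).astype(int)
for v in(200,204,208): print(v,g[v,174:190],g[v,240:256])
for u in(207,215,222): print(u,g[164:180,u])
```

```text
[ 224   45   62   27 1229] [0.5834 0.1631]
[ 334   73   64   30 1416] [0.6518 0.1257]
[ 114   79   70   28 1424] [0.5161 0.1223]
[   0  106   63   42 1699] [0.4463 0.0809]
[ 343  140   72   33 1676] [0.6538 0.0474]
[ 110  146   75   32 1831] [0.5163 0.0451]
[ 231  178   75   37 1979] [0.5868 0.0066]
[213 203]
[[-10  -9  -9  -7  -9 -10 -12 -11 -11 -10 -12 -11 -12  -9 -10]
 [ -9  -8  -9  -8  -9 -10 -11 -11 -11 -10  -9 -10 -10  -9  -9]
 [-11  -9  -9  -9  -9 -11 -10 -10 -10 -10 -11 -11 -10 -10  -9]
 [-11  -9  -9  -9  -9 -11  -9  -6  -6  -5  -9 -11 -12 -10 -10]
 [ -8  -9  -9 -11 -12  -9  -4   0   1   1  -3  -7 -10 -12 -10]
 [ -7  -8 -11 -12  -9  -4   2   4   3   2   2  -3  -7 -10 -11]
 [ -8 -10 -12 -11  -7   1   3   3   2   1   0   0  -5 -10 -11]
 [ -9 -10 -11 -10  -8   0   3   2   1   0   0   1  -3  -6  -9]
 [ -9 -10 -10 -10  -7  -3   0   1   2   0   0  -1  -3  -7  -9]
 [ -7 -11 -13 -11 -10  -7  -2  -1   0  -3  -3  -2  -7 -10 -10]
 [ -8 -11 -12 -12 -12  -9  -8  -6  -4  -7  -7  -6  -9 -11 -11]
 [-10 -11 -11 -11 -11  -9  -8  -8  -7  -8  -9  -9  -9  -9  -9]
 [ -9  -9 -10 -11 -11  -9  -9  -8  -8  -9  -9  -9 -10  -9  -9]
 [ -9 -10  -9 -11 -12 -11  -8  -9  -9  -9 -10  -9 -11 -10  -9]
 [ -9  -9  -9  -9 -10  -9  -9  -9  -9  -9  -8  -8  -9  -9  -9]]
[213. 201.] [0.59301383 0.09353975 0.068     ]
200 [132 130 131 127 105  74  56  53  65  88  90 102 141 162 167 167] [173 172 167 148 122 104  88  83 108 102  70  79 111 126 129 128]
204 [127 126 126 121  93  78 102  99  73  85 127 158 169 170 170 169] [172 172 173 172 160 125  89  77  93  93  68  69 111 133 134 136]
208 [137 137 136 131 108  75  55  54  59  72  95 135 161 169 170 169] [168 157 136 116 113 133 113  73  60  61  54  70 107 123 125 126]
207 [ 73  74  72  69  58  48  53  65  98 142 167 166 149 121 103 116]
215 [ 76  75  69  59  49  54  64  91 138 167 172 172 172 172 173 173]
222 [ 78  77  75  68  56  55  60  68 101 142 156 135 107 120 155 170]
```

The cone leans about 0.15 rad towards +x in seat 2. The first press must have pivoted it between the pads. I'll re-grip it with the jaws closing along x, which should right it, and then reseat it.

send_rows([
  {"tx":0,"ty":0,"tz":0,"turn":-0.94,"grip":0.6},
  {"tx":0,"ty":0,"tz":0,"turn":-0.94,"grip":0.6},
  {"tx":0,"ty":0,"tz":0,"turn":-0.94,"grip":0.6},
  {"tx":0,"ty":0,"tz":0,"turn":-0.94,"grip":0.6},
  {"tx":0,"ty":0,"tz":0,"turn":-0.94,"grip":0.6},
  {"tx":0,"ty":0,"tz":0,"turn":-0.94,"grip":0.6},
  {"tx":0,"ty":0,"tz":0,"turn":-0.94,"grip":0.6},
  {"tx":0,"ty":0,"tz":0,"turn":-0.94,"grip":0.6},
  {"tx":0,"ty":0,"tz":0,"turn":-0.94,"grip":0.6},
  {"tx":0,"ty":0,"tz":0,"turn":-0.94,"grip":0.6},
  {"tx":0,"ty":0,"tz":0,"turn":-0.94,"grip":0.6},
  {"tx":0,"ty":0,"tz":0,"turn":-0.94,"grip":0.6},
])

```text
time: 22.75
position: [0.5842, -0.1279, 0.1919]
tool_rot: [-2.21, -2.231, -0.0]
ft_force: [0.3, 0.3, -0.8]
grip_width: 0.6
grip_force: 0.0
```

send_rows([
  {"tx":0.86,"ty":0,"tz":0,"turn":0,"grip":0.6},
  {"tx":0.86,"ty":0,"tz":0,"turn":0,"grip":0.6},
  {"tx":0.86,"ty":0,"tz":0,"turn":0,"grip":0.6},
  {"tx":0.86,"ty":0,"tz":0,"turn":0,"grip":0.6},
  {"tx":0.86,"ty":0,"tz":0,"turn":0,"grip":0.6},
  {"tx":0.75,"ty":0,"tz":0,"turn":0,"grip":0.6},
  {"tx":0,"ty":0,"tz":0,"turn":0,"grip":0.6},
  {"tx":0,"ty":0,"tz":0,"turn":0,"grip":0.6},
  {"tx":0,"ty":0,"tz":0,"turn":0,"grip":0.6},
  {"tx":0,"ty":0,"tz":0,"turn":0,"grip":0.6},
])

```text
time: 24.0
position: [0.5837, 0.1716, 0.192]
tool_rot: [2.22, 2.222, -0.001]
ft_force: [-0.9, 0.2, 0.8]
grip_width: 0.599
grip_force: 0.0
```

Run:
```python
from h import *
plan(*seat(2),.083,90)
```

```text
t 24.0 pos [0.5837 0.1716 0.192 ] psi 90.0 tilt 0.0 F [-0.9  0.2  0.8] grip 0.599 0.0
at current psi tx -0.033 ty 0.013 tz 1.817
after turn tx -0.033 ty 0.013 tz 1.817
turn total 0.01 units
```

send_rows([
  {"tx":-0.01,"ty":0.03,"tz":0.5,"turn":0,"grip":0.6},
  {"tx":0,"ty":0,"tz":0.5,"turn":0,"grip":0.6},
  {"tx":0,"ty":0,"tz":0.5,"turn":0,"grip":0.6},
  {"tx":0,"ty":0,"tz":0.3,"turn":0,"grip":0.6},
  {"tx":0,"ty":0,"tz":0,"turn":0,"grip":0.6},
  {"tx":0,"ty":0,"tz":0,"turn":0,"grip":0},
  {"tx":0,"ty":0,"tz":0,"turn":0,"grip":0},
  {"tx":0,"ty":0,"tz":0,"turn":0,"grip":0},
  {"tx":0,"ty":0,"tz":0,"turn":0,"grip":0},
], newtons=30)

```text
time: 25.12
position: [0.586, 0.1727, 0.0854]
tool_rot: [2.217, 2.224, 0.002]
ft_force: [0.2, -0.2, 5.6]
grip_width: 0.297
grip_force: 28.3
```

Run:
```python
from h import *
plan(*seat(2),.0805,90)
d=grab("top")
hs,K,T=heads(d)
for q,c in hs: print(q[2:],ray(c,K,T,.025).round(4)[:2])
```

```text
t 25.1 pos [0.586  0.1727 0.0854] psi 90.2 tilt 0.1 F [ 0.2 -0.2  5.6] grip 0.297 28.3
at current psi tx -0.050 ty -0.026 tz 0.082
after turn tx -0.050 ty -0.025 tz 0.082
turn total 0.02 units
[ 13  76 245] [ 0.5613 -0.4456]
[ 16  16 192] [ 0.593  -0.2037]
[ 16  15 192] [ 0.5652 -0.3205]
[ 16  14 189] [ 0.4394 -0.399 ]
```

send_rows([
  {"tx":0,"ty":0,"tz":-0.15,"turn":0,"grip":0},
  {"tx":0,"ty":0,"tz":-0.15,"turn":0,"grip":0},
  {"tx":0,"ty":0,"tz":0,"turn":0,"grip":0},
  {"tx":0,"ty":0,"tz":0,"turn":0,"grip":0},
  {"tx":0,"ty":0,"tz":0,"turn":0,"grip":0},
])

```text
time: 25.8
position: [0.5849, 0.1723, 0.1017]
tool_rot: [-2.218, -2.224, 0.001]
ft_force: [0.7, 0.2, -0.8]
grip_width: 0.289
grip_force: 39.3
```

Run:
```python
from h import *
plan(*seat(2),.0805,90)
d=grab("top"); s=grab("side"); im,K,T=d
u=proj([*seat(2),.06],K,T).astype(int); v=proj([*seat(2),.06],*s[1:]).astype(int)
H=lambda x:cv2.resize(x,(int(x.shape[1]*400/x.shape[0]),400),interpolation=2)
save("c8.png",np.hstack([H(im[u[1]-15:u[1]+25,u[0]-15:u[0]+25]),H(s[0][v[1]-25:v[1]+15,v[0]-20:v[0]+20])]))
```

```text
t 25.8 pos [0.5849 0.1723 0.1017] psi 90.2 tilt 0.0 F [ 0.7  0.2 -0.8] grip 0.289 39.3
at current psi tx -0.044 ty -0.007 tz 0.353
after turn tx -0.044 ty -0.006 tz 0.353
turn total 0.02 units
```

View pics/c8.png

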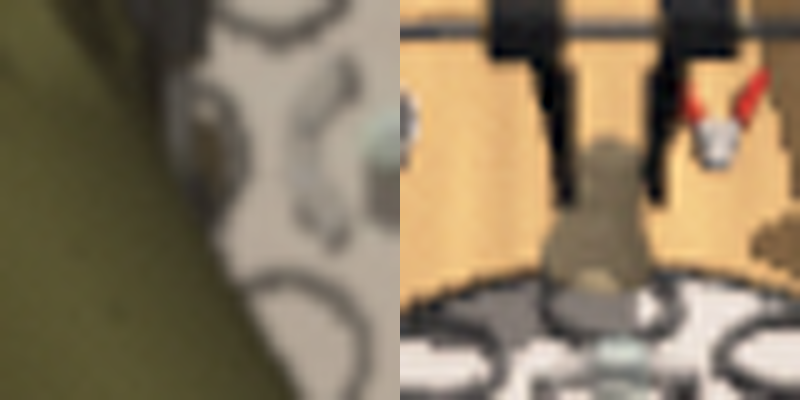

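In the side crop the cone's base (598) sits about 4 mm to the -x side of the ring centre (612), while the collar is centred. I'll shift +x, lower it into the ring and release.

send_rows([
  {"tx":-0.04,"ty":0.065,"tz":0,"turn":0,"grip":0},
  {"tx":0,"ty":0,"tz":0,"turn":0,"grip":0},
  {"tx":0,"ty":0,"tz":0.1,"turn":0,"grip":0},
  {"tx":0,"ty":0,"tz":0.1,"turn":0,"grip":0},
  {"tx":0,"ty":0,"tz":0.08,"turn":0,"grip":0},
  {"tx":0,"ty":0,"tz":0,"turn":0,"grip":0},
])

```text
time: 26.65
position: [0.589, 0.1708, 0.0852]
tool_rot: [-2.217, -2.225, -0.001]
ft_force: [0.3, 1.3, 0.1]
grip_width: 0.288
grip_force: 37.7
```

send_rows([
  {"tx":0,"ty":-0.02,"tz":0,"turn":0,"grip":0.45},
  {"tx":0,"ty":-0.02,"tz":0,"turn":0,"grip":0.45},
  {"tx":0,"ty":-0.02,"tz":0,"turn":0,"grip":0.45},
  {"tx":0,"ty":0,"tz":0,"turn":0,"grip":0.45},
], newtons=6)

```text
time: 27.15
position: [0.5854, 0.1699, 0.0853]
tool_rot: [2.218, 2.225, -0.0]
ft_force: [0.2, 0.1, -0.3]
grip_width: 0.446
grip_force: 0.0
```

send_rows([
  {"tx":0,"ty":0,"tz":0,"turn":0,"grip":0.25},
  {"tx":0,"ty":0,"tz":0,"turn":0,"grip":0.25},
  {"tx":0,"ty":0,"tz":0,"turn":0,"grip":0.25},
  {"tx":0,"ty":0,"tz":0,"turn":0,"grip":0.25},
], newtons=6)

```text
time: 27.65
position: [0.5855, 0.17, 0.0853]
tool_rot: [2.218, 2.225, -0.0]
ft_force: [0.1, 0.0, -0.6]
grip_width: 0.284
grip_force: 6.0
```

Run:
```python
from h import *
plan(*seat(2),.0805,90)
```

```text
t 27.6 pos [0.5855 0.17   0.0853] psi 90.2 tilt 0.0 F [ 0.1  0.  -0.6] grip 0.284 6.0
at current psi tx -0.005 ty -0.018 tz 0.080
after turn tx -0.006 ty -0.018 tz 0.080
turn total 0.02 units
```

send_rows([
  {"tx":0,"ty":0,"tz":0,"turn":0,"grip":0.5},
  {"tx":0,"ty":0,"tz":0,"turn":0,"grip":0.5},
  {"tx":0,"ty":0,"tz":-0.5,"turn":0,"grip":0.5},
  {"tx":0,"ty":0,"tz":-0.9,"turn":0,"grip":0.6},
  {"tx":-0.9,"ty":0,"tz":-0.3,"turn":0,"grip":0.6},
  {"tx":-0.9,"ty":0,"tz":0,"turn":0,"grip":0.6},
  {"tx":-0.9,"ty":0,"tz":0,"turn":0,"grip":0.6},
  {"tx":-0.9,"ty":0,"tz":0,"turn":0,"grip":0.6},
  {"tx":-0.9,"ty":0,"tz":0,"turn":0,"grip":0.6},
  {"tx":-0.9,"ty":0,"tz":0,"turn":0,"grip":0.6},
  {"tx":-0.9,"ty":0,"tz":0,"turn":0,"grip":0.6},
  {"tx":0,"ty":0,"tz":0,"turn":0,"grip":0.6},
])

```text
time: 29.15
position: [0.5852, -0.2151, 0.1866]
tool_rot: [2.228, 2.213, -0.004]
ft_force: [0.5, -0.3, -0.2]
grip_width: 0.599
grip_force: 0.0
```

```bash
cat >> h.py <<'E'
def seated(d,i,h,n):
    """foot and collar-top centres of the head in seat i (ivory mask rows/cols), world"""
    im,K,T=d; u=proj([*seat(i),.05],K,T).astype(int); b=im[u[1]-14:u[1]+15,u[0]-14:u[0]+15].astype(int)
    f=4; B=cv2.resize(b.astype(np.float32),None,fx=f,fy=f,interpolation=2); q=B[...,0]-B[...,2]
    m=(q>47).astype(np.uint8); k,l,st,c=cv2.connectedComponentsWithStats(m); j=1+np.argmax(st[1:,4])
    p=(c[j]+.5)/f-.5+u-14
    print(n,"seat",seat(i).round(4),"top",ray(p,K,T,.036+h)[:2].round(4),st[j][2:]/f)
E
python3 - <<'E'
from h import *
d=grab("top"); np.savez("top4.npz",im=d[0],K=d[1],T=d[2])
seated(d,2,.05,"cone")
for th in(140,155,170): print(th,collar(d,(.56,-.44),.052,th))
plan(.56,-.44,.15,90)
E
```

```text
cone seat [0.5845 0.1697] top [0.5831 0.2068] [  6.   29.  470.5]
140 (array([ 0.55753968, -0.44765974]), array([ 13.        ,  25.        , 547.16666667]))
155 (array([ 0.55538275, -0.4497113 ]), array([ 10.33333333,  15.16666667, 349.33333333]))
170 (array([ 0.56298976, -0.44687089]), array([ 2.83333333,  1.5       , 17.5       ]))
t 29.2 pos [ 0.5859 -0.2108  0.1868] psi 89.9 tilt 0.0 F [-0.3  1.   0.6] grip 0.602 0.0
at current psi tx -3.821 ty -0.423 tz 0.614
after turn tx -3.820 ty -0.431 tz 0.614
turn total -0.02 units
```

Run:
```python
from h import *
t=np.load("top4.npz"); im,K,T=t["im"],t["K"],t["T"]
H=lambda x:cv2.resize(x,None,fx=10,fy=10,interpolation=2)
def crop(p,z):
    u=proj([*p,z],K,T).round().astype(int); print(u); x=H(im[u[1]-20:u[1]+20,u[0]-20:u[0]+20]); return x
a=crop(seat(2),.05); b=crop((.56,-.44),.03)
print(proj([*seat(2),.036],K,T),proj([*seat(2),.086],K,T))
save("c9.png",np.hstack([a,b]))
```

```text
[191 204]
[374 210]
[191.51648827 204.60966144] [188.99914797 203.36376903]
```

View pics/c9.png

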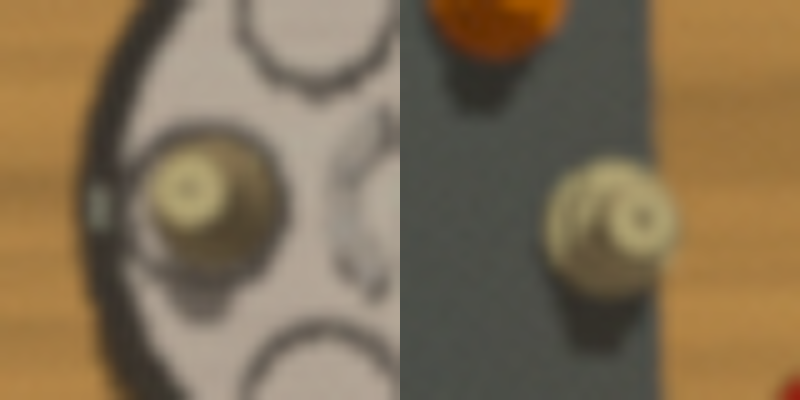

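The left crop shows the cone upright in seat 2, with its collar top at (189,188) and foot at about (212,204), both centred in the ring. In the right crop the step's collar top is at (643,218) and its foot at about (610,226).

Run:
```python
from h import *
t=np.load("top4.npz"); im,K,T=t["im"],t["K"],t["T"]
print(ray((377.8,211.3),K,T,.052),ray((374.5,212.1),K,T,.006),ray((189.4,202.3),K,T,.086),ray((191.7,203.8),K,T,.036))
plan(.556,-.444,.046,90)
```

```text
[ 0.55482855 -0.44755201  0.052     ] [ 0.55520872 -0.44693276  0.006     ] [0.58794397 0.168388   0.086     ] [0.58720633 0.16907385 0.036     ]
t 29.2 pos [ 0.5859 -0.2108  0.1868] psi 89.9 tilt 0.0 F [-0.3  1.   0.6] grip 0.602 0.0
at current psi tx -3.887 ty -0.489 tz 2.347
after turn tx -3.886 ty -0.498 tz 2.347
turn total -0.02 units
```

send_rows([
  {"tx":-0.78,"ty":-0.11,"tz":0,"turn":0,"grip":0.6},
  {"tx":-0.78,"ty":-0.11,"tz":0,"turn":0,"grip":0.6},
  {"tx":-0.78,"ty":-0.11,"tz":0,"turn":0,"grip":0.6},
  {"tx":-0.78,"ty":-0.1,"tz":0,"turn":0,"grip":0.6},
  {"tx":-0.78,"ty":-0.1,"tz":0,"turn":0,"grip":0.6},
  {"tx":0,"ty":0,"tz":0.4,"turn":0,"grip":0.6},
  {"tx":0,"ty":0,"tz":0.6,"turn":0,"grip":0.6},
  {"tx":0,"ty":0,"tz":0.6,"turn":0,"grip":0.6},
  {"tx":0,"ty":0,"tz":0.5,"turn":0,"grip":0.6},
  {"tx":0,"ty":0,"tz":0.24,"turn":0,"grip":0.6},
  {"tx":0,"ty":0,"tz":0,"turn":0,"grip":0.6},
  {"tx":0,"ty":0,"tz":0,"turn":0,"grip":0.6},
], newtons=5)

```text
time: 30.7
position: [0.5567, -0.4421, 0.0487]
tool_rot: [2.216, 2.223, 0.001]
ft_force: [0.9, 0.1, 0.2]
grip_width: 0.604
grip_force: 0.0
```

send_rows([
  {"tx":0,"ty":0,"tz":0,"turn":0,"grip":0.25},
  {"tx":0,"ty":0,"tz":0,"turn":0,"grip":0.25},
  {"tx":0,"ty":0,"tz":0,"turn":0,"grip":0.25},
  {"tx":0,"ty":0,"tz":0,"turn":0,"grip":0.25},
])

```text
time: 31.2
position: [0.5553, -0.4422, 0.0471]
tool_rot: [-2.218, -2.224, 0.001]
ft_force: [-1.8, -1.0, 1.0]
grip_width: 0.281
grip_force: 5.0
```

Gripped along x. Now open, turn 90° and grip along y.

send_rows([
  {"tx":0,"ty":0,"tz":0,"turn":0,"grip":0.55},
  {"tx":0,"ty":0,"tz":0,"turn":0,"grip":0.55},
  {"tx":0,"ty":0,"tz":0,"turn":0.95,"grip":0.55},
  {"tx":0,"ty":0,"tz":0,"turn":1,"grip":0.55},
  {"tx":0,"ty":0,"tz":0,"turn":1,"grip":0.55},
  {"tx":0,"ty":0,"tz":0,"turn":1,"grip":0.55},
  {"tx":0,"ty":0,"tz":0,"turn":1,"grip":0.55},
  {"tx":0,"ty":0,"tz":0,"turn":1,"grip":0.55},
  {"tx":0,"ty":0,"tz":0,"turn":1,"grip":0.55},
  {"tx":0,"ty":0,"tz":0,"turn":1,"grip":0.55},
  {"tx":0,"ty":0,"tz":0,"turn":1,"grip":0.55},
  {"tx":0,"ty":0,"tz":0,"turn":1,"grip":0.55},
])

```text
time: 32.7
position: [0.5556, -0.4419, 0.0469]
tool_rot: [-3.129, -0.282, -0.0]
ft_force: [-0.4, 0.3, -0.5]
grip_width: 0.554
grip_force: 0.0
```

send_rows([
  {"tx":0,"ty":0,"tz":0,"turn":1,"grip":0.55},
  {"tx":0,"ty":0,"tz":0,"turn":0.3,"grip":0.55},
  {"tx":0,"ty":0,"tz":0,"turn":0,"grip":0},
  {"tx":0,"ty":0,"tz":0,"turn":0,"grip":0},
  {"tx":0,"ty":0,"tz":0,"turn":0,"grip":0},
  {"tx":0,"ty":0,"tz":0,"turn":0,"grip":0},
  {"tx":0,"ty":0,"tz":0,"turn":0,"grip":0},
], newtons=30)

```text
time: 33.58
position: [0.5554, -0.4421, 0.047]
tool_rot: [3.141, 0.005, -0.0]
ft_force: [-0.0, -0.8, 0.2]
grip_width: 0.277
grip_force: 30.0
```

Run:
```python
from h import *
plan(*seat(3),.16,0)
```

```text
t 33.6 pos [ 0.5554 -0.4421  0.047 ] psi 0.2 tilt 0.0 F [-0.  -0.8  0.2] grip 0.277 30.0
at current psi tx 1.652 ty -9.567 tz -1.884
after turn tx 1.624 ty -9.572 tz -1.884
turn total 0.02 units
```

send_rows([
  {"tx":0,"ty":0,"tz":-0.6,"turn":0,"grip":0},
  {"tx":0,"ty":0,"tz":-0.7,"turn":0,"grip":0},
  {"tx":0,"ty":0,"tz":-0.6,"turn":0,"grip":0},
  {"tx":0.15,"ty":-0.87,"tz":0,"turn":0,"grip":0},
  {"tx":0.15,"ty":-0.87,"tz":0,"turn":0,"grip":0},
  {"tx":0.15,"ty":-0.87,"tz":0,"turn":0,"grip":0},
  {"tx":0.15,"ty":-0.87,"tz":0,"turn":0,"grip":0},
  {"tx":0.15,"ty":-0.87,"tz":0,"turn":0,"grip":0},
  {"tx":0.15,"ty":-0.87,"tz":0,"turn":0,"grip":0},
  {"tx":0.15,"ty":-0.87,"tz":0,"turn":0,"grip":0},
  {"tx":0.15,"ty":-0.87,"tz":0,"turn":0,"grip":0},
  {"tx":0.15,"ty":-0.87,"tz":0,"turn":0,"grip":0},
])

```text
time: 35.08
position: [0.6351, 0.0296, 0.161]
tool_rot: [3.141, 0.005, 0.0]
ft_force: [0.4, 0.3, -0.4]
grip_width: 0.277
grip_force: 30.0
```

send_rows([
  {"tx":0.15,"ty":-0.87,"tz":0,"turn":0,"grip":0},
  {"tx":0.12,"ty":-0.87,"tz":0,"turn":0,"grip":0},
  {"tx":0,"ty":0,"tz":0,"turn":0,"grip":0},
  {"tx":0,"ty":0,"tz":0.4,"turn":0,"grip":0},
  {"tx":0,"ty":0,"tz":0.4,"turn":0,"grip":0},
  {"tx":0,"ty":0,"tz":0,"turn":0,"grip":0},
  {"tx":0,"ty":0,"tz":0,"turn":0,"grip":0},
  {"tx":0,"ty":0,"tz":0,"turn":0,"grip":0},
])

```text
time: 36.08
position: [0.6518, 0.1325, 0.1144]
tool_rot: [-3.141, -0.004, -0.003]
ft_force: [-0.1, -0.1, -0.3]
grip_width: 0.276
grip_force: 30.0
```

Run:
```python
from h import *
plan(*seat(3),.083,0)
d=grab("top")
hs,K,T=heads(d)
for q,c in hs: print(q[2:],ray(c,K,T,.025).round(4)[:2])
```

```text
t 36.1 pos [0.6518 0.1325 0.1144] psi 0.2 tilt 0.1 F [-0.1 -0.1 -0.3] grip 0.276 30.0
at current psi tx 0.017 ty 0.005 tz 0.523
after turn tx 0.017 ty 0.005 tz 0.523
turn total 0.02 units
[  3  74 100] [ 0.574  -0.4563]
[ 16  15 193] [ 0.5933 -0.2037]
[ 16  15 190] [ 0.5653 -0.3206]
[ 16  15 189] [ 0.4396 -0.3988]
```

send_rows([
  {"tx":0.01,"ty":0,"tz":0.15,"turn":0,"grip":0},
  {"tx":0,"ty":0,"tz":0.12,"turn":0,"grip":0},
  {"tx":0,"ty":0,"tz":0.1,"turn":0,"grip":0},
  {"tx":0,"ty":0,"tz":0.1,"turn":0,"grip":0},
  {"tx":0,"ty":0,"tz":0.02,"turn":0,"grip":0},
  {"tx":0,"ty":0,"tz":0,"turn":0,"grip":0},
])

```text
time: 36.88
position: [0.6516, 0.1325, 0.0835]
tool_rot: [3.142, 0.005, -0.0]
ft_force: [0.3, 0.8, -0.8]
grip_width: 0.277
grip_force: 30.0
```

send_rows([
  {"tx":0,"ty":0,"tz":0,"turn":0,"grip":0.5},
  {"tx":0,"ty":0,"tz":0,"turn":0,"grip":0.5},
  {"tx":0,"ty":0,"tz":-0.4,"turn":0,"grip":0.5},
  {"tx":0,"ty":0,"tz":-0.8,"turn":0,"grip":0.6},
  {"tx":-0.16,"ty":0.9,"tz":-0.1,"turn":0,"grip":0.6},
  {"tx":-0.16,"ty":0.9,"tz":0,"turn":0,"grip":0.6},
  {"tx":-0.16,"ty":0.9,"tz":0,"turn":0,"grip":0.6},
  {"tx":-0.17,"ty":0.9,"tz":0,"turn":0,"grip":0.6},
  {"tx":-0.17,"ty":0.9,"tz":0,"turn":0,"grip":0.6},
  {"tx":-0.17,"ty":0.9,"tz":0,"turn":0,"grip":0.6},
  {"tx":0,"ty":0.16,"tz":0,"turn":0,"grip":0.6},
  {"tx":0,"ty":0,"tz":0,"turn":0,"grip":0.6},
])

```text
time: 38.38
position: [0.5932, -0.2018, 0.1617]
tool_rot: [-3.141, -0.002, -0.001]
ft_force: [-0.1, 0.8, 0.2]
grip_width: 0.599
grip_force: 0.0
```

send_rows([
  {"tx":0,"ty":0,"tz":0,"turn":0,"grip":0.6},
])

```text
time: 38.5
position: [0.5939, -0.1988, 0.1617]
tool_rot: [-3.14, -0.01, -0.001]
ft_force: [0.3, 0.3, 1.2]
grip_width: 0.602
grip_force: 0.0
```

```bash
cat >> h.py <<'E'
def px(d,i,h):
    im,K,T=d; u=proj([*seat(i),.05],K,T).round().astype(int); b=im[u[1]-14:u[1]+15,u[0]-14:u[0]+15].astype(int)
    q=b[...,0]-b[...,2]; hi=b[...,0]>140
    m=((q>43)&hi).astype(np.uint8); n,l,st,c=cv2.connectedComponentsWithStats(m)
    for j in range(1,n):
        if 8<st[j,4]<80: print(i,"collar?",ray(c[j]+u-14,K,T,.036+h)[:2].round(4),st[j,2:],"seat",seat(i).round(4))
E
python3 - <<'E'
from h import *
d=grab("top"); np.savez("top5.npz",im=d[0],K=d[1],T=d[2])
px(d,2,.05);px(d,3,.052)
hs,K,T=heads(d)
for q,c in hs: print(q[2:],ray(c,K,T,.025).round(4)[:2])
plan(.592,-.202,.052,0)
E
```

```text
2 collar? [0.5838 0.2066] [ 4 29 59] seat [0.5845 0.1697]
2 collar? [0.5884 0.1688] [ 7  7 40] seat [0.5845 0.1697]
3 collar? [0.6548 0.129 ] [12  9 69] seat [0.6529 0.1322]
[  3  79 106] [ 0.5698 -0.4562]
[ 16  15 189] [ 0.4394 -0.399 ]
t 38.5 pos [ 0.5939 -0.1987  0.1617] psi 0.4 tilt 0.1 F [0.4 0.5 0.3] grip 0.601 0.0
at current psi tx -0.031 ty 0.055 tz 1.828
after turn tx -0.031 ty 0.055 tz 1.828
turn total 0.05 units
```

send_rows([
  {"tx":0,"ty":0,"tz":0.6,"turn":0,"grip":0.6},
  {"tx":0,"ty":0,"tz":0.6,"turn":0,"grip":0.6},
  {"tx":0,"ty":0,"tz":0.4,"turn":0,"grip":0.6},
  {"tx":0,"ty":0,"tz":0.2,"turn":0,"grip":0.6},
  {"tx":0,"ty":0,"tz":0,"turn":0,"grip":0.6},
  {"tx":0,"ty":0,"tz":0,"turn":0,"grip":0.25},
  {"tx":0,"ty":0,"tz":0,"turn":0,"grip":0.25},
  {"tx":0,"ty":0,"tz":0,"turn":0,"grip":0.25},
  {"tx":0,"ty":0,"tz":0,"turn":0,"grip":0.25},
  {"tx":0,"ty":0,"tz":0,"turn":0,"grip":0.55},
  {"tx":0,"ty":0,"tz":0,"turn":0,"grip":0.55},
  {"tx":0,"ty":0,"tz":0,"turn":-1,"grip":0.55},
], newtons=5)

```text
time: 40.05
position: [0.5931, -0.2011, 0.0535]
tool_rot: [3.133, 0.23, -0.0]
ft_force: [0.3, 0.3, 0.1]
grip_width: 0.512
grip_force: 0.0
```

send_rows([
  {"tx":0,"ty":0,"tz":0,"turn":-1,"grip":0.55},
  {"tx":0,"ty":0,"tz":0,"turn":-1,"grip":0.55},
  {"tx":0,"ty":0,"tz":0,"turn":-1,"grip":0.55},
  {"tx":0,"ty":0,"tz":0,"turn":-1,"grip":0.55},
  {"tx":0,"ty":0,"tz":0,"turn":-1,"grip":0.55},
  {"tx":0,"ty":0,"tz":0,"turn":-1,"grip":0.55},
  {"tx":0,"ty":0,"tz":0,"turn":-1,"grip":0.55},
  {"tx":0,"ty":0,"tz":0,"turn":-1,"grip":0.55},
  {"tx":0,"ty":0,"tz":0,"turn":-1,"grip":0.55},
  {"tx":0,"ty":0,"tz":0,"turn":-1,"grip":0.55},
  {"tx":0,"ty":0,"tz":0,"turn":-0.27,"grip":0.55},
  {"tx":0,"ty":0,"tz":0,"turn":0,"grip":0.55},
])

```text
time: 41.55
position: [0.5931, -0.2014, 0.0535]
tool_rot: [-2.217, -2.226, -0.0]
ft_force: [-0.1, -0.6, 0.3]
grip_width: 0.548
grip_force: 0.0
```

send_rows([
  {"tx":0,"ty":0,"tz":0,"turn":0,"grip":0},
  {"tx":0,"ty":0,"tz":0,"turn":0,"grip":0},
  {"tx":0,"ty":0,"tz":0,"turn":0,"grip":0},
  {"tx":0,"ty":0,"tz":0,"turn":0,"grip":0},
  {"tx":0,"ty":0,"tz":0,"turn":0,"grip":0},
], newtons=30)

```text
time: 42.18
position: [0.5931, -0.2013, 0.0535]
tool_rot: [-2.215, -2.228, 0.0]
ft_force: [0.4, 0.2, -0.8]
grip_width: 0.275
grip_force: 29.9
```

Run:
```python
from h import *
plan(*seat(4),.16,90)
```

```text
t 42.2 pos [ 0.5931 -0.2013  0.0535] psi 90.3 tilt 0.0 F [ 0.4  0.2 -0.8] grip 0.275 29.9
at current psi tx 4.253 ty 1.049 tz -1.776
after turn tx 4.259 ty 1.025 tz -1.776
turn total 0.04 units
```

send_rows([
  {"tx":0,"ty":0,"tz":-0.8,"turn":0,"grip":0},
  {"tx":0,"ty":0,"tz":-0.8,"turn":0,"grip":0},
  {"tx":0.85,"ty":0.21,"tz":0,"turn":0,"grip":0},
  {"tx":0.85,"ty":0.21,"tz":0,"turn":0,"grip":0},
  {"tx":0.85,"ty":0.21,"tz":0,"turn":0,"grip":0},
  {"tx":0.85,"ty":0.21,"tz":0,"turn":0,"grip":0},
  {"tx":0.85,"ty":0.21,"tz":0,"turn":0,"grip":0},
  {"tx":0,"ty":0,"tz":0.25,"turn":0,"grip":0},
  {"tx":0,"ty":0,"tz":0.25,"turn":0,"grip":0},
  {"tx":0,"ty":0,"tz":0,"turn":0,"grip":0},
  {"tx":0,"ty":0,"tz":0,"turn":0,"grip":0},
  {"tx":0,"ty":0,"tz":0,"turn":0,"grip":0},
])

```text
time: 43.68
position: [0.6551, 0.0532, 0.1202]
tool_rot: [2.216, 2.226, 0.001]
ft_force: [-0.5, -0.1, -0.3]
grip_width: 0.276
grip_force: 29.9
```

Run:
```python
from h import *
plan(*seat(4),.09,90)
```

```text
t 43.7 pos [0.6551 0.0532 0.1202] psi 90.2 tilt 0.1 F [-0.5 -0.1 -0.3] grip 0.276 29.9
at current psi tx 0.017 ty -0.009 tz 0.503
after turn tx 0.017 ty -0.009 tz 0.503
turn total 0.03 units
```

send_rows([
  {"tx":0.015,"ty":-0.01,"tz":0.15,"turn":0,"grip":0},
  {"tx":0,"ty":0,"tz":0.13,"turn":0,"grip":0},
  {"tx":0,"ty":0,"tz":0.1,"turn":0,"grip":0},
  {"tx":0,"ty":0,"tz":0.1,"turn":0,"grip":0},
  {"tx":0,"ty":0,"tz":0.02,"turn":0,"grip":0},
  {"tx":0,"ty":0,"tz":0,"turn":0,"grip":0},
])

```text
time: 44.42
position: [0.6542, 0.055, 0.0896]
tool_rot: [2.215, 2.228, 0.0]
ft_force: [-0.1, -0.1, -0.3]
grip_width: 0.279
grip_force: 29.9
```

send_rows([
  {"tx":0,"ty":0,"tz":0,"turn":0,"grip":0.5},
  {"tx":0,"ty":0,"tz":0,"turn":0,"grip":0.5},
  {"tx":0,"ty":0,"tz":-0.4,"turn":0,"grip":0.5},
  {"tx":0,"ty":0,"tz":-0.9,"turn":0,"grip":0.6},
  {"tx":-0.885,"ty":-0.21,"tz":0,"turn":0,"grip":0.6},
  {"tx":-0.885,"ty":-0.21,"tz":0,"turn":0,"grip":0.6},
  {"tx":-0.885,"ty":-0.21,"tz":0,"turn":0,"grip":0.6},
  {"tx":-0.885,"ty":-0.21,"tz":0,"turn":0,"grip":0.6},
  {"tx":-0.885,"ty":-0.21,"tz":0,"turn":0,"grip":0.6},
  {"tx":-0.885,"ty":-0.21,"tz":0,"turn":0,"grip":0.6},
  {"tx":-0.885,"ty":-0.21,"tz":0,"turn":0,"grip":0.6},
  {"tx":0,"ty":0,"tz":0,"turn":0,"grip":0.6},
])

```text
time: 45.92
position: [0.5652, -0.3248, 0.1671]
tool_rot: [2.226, 2.216, -0.005]
ft_force: [-0.3, 1.1, 0.1]
grip_width: 0.602
grip_force: 0.0
```

send_rows([
  {"tx":0,"ty":0,"tz":0,"turn":0,"grip":0.6},
  {"tx":0,"ty":0,"tz":0,"turn":0,"grip":0.6},
], newtons=5)

```text
time: 46.18
position: [0.5689, -0.3152, 0.1678]
tool_rot: [2.212, 2.231, 0.001]
ft_force: [-0.2, -0.0, -0.2]
grip_width: 0.601
grip_force: 0.0
```

Run:
```python
from h import *
d=grab("top"); im,K,T=d; np.savez("top6.npz",im=im,K=K,T=T)
for i,h in((2,.05),(3,.052),(4,.058)): px(d,i,h)
hs,K,T=heads(d)
for q,c in hs: print(q[2:],ray(c,K,T,.025).round(4)[:2])
plan(.565,-.317,.058,90)
s=grab("side")
u=proj([.5862,.09,.05],K,T).astype(int); v=proj([.565,-.31,.06],*s[1:]).astype(int)
H=lambda x:cv2.resize(x,(400,400),interpolation=2)
save("c10.png",np.hstack([H(im[u[1]-35:u[1]+35,u[0]-35:u[0]+35]),H(s[0][v[1]-25:v[1]+25,v[0]-25:v[0]+25])]))
```

```text
2 collar? [0.5845 0.2064] [ 4 29 60] seat [0.5845 0.1697]
2 collar? [0.5885 0.1682] [ 8  7 42] seat [0.5845 0.1697]
3 collar? [0.6548 0.129 ] [12  9 69] seat [0.6529 0.1322]
[ 5 24 42] [ 0.4615 -0.4504]
t 46.2 pos [ 0.5689 -0.3152  0.1678] psi 90.5 tilt 0.0 F [-0.4 -0.6 -0.6] grip 0.601 0.0
at current psi tx -0.029 ty -0.066 tz 1.831
after turn tx -0.029 ty -0.065 tz 1.831
turn total 0.06 units
```

View pics/c10.png

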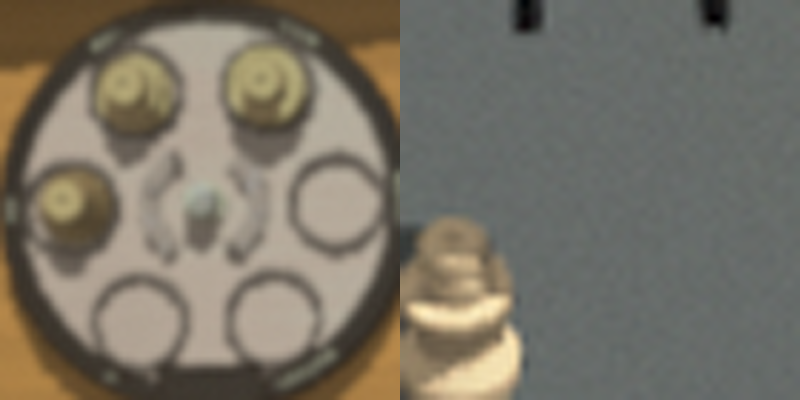

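Cone, step and barrel stand upright in seats 2, 3 and 4. In the side crop the waisted head has been knocked aside: its collar top is at (453,232), well left of and nearer than the jaws.

Run:
```python
from h import *
s=grab("side"); im,K,T=s
v=proj([.565,-.31,.06],K,T).astype(int)
p=v-25+np.array([53,232])/8-.5; print(p,ray(p,K,T,.064))
b=im.astype(int); m=((b[...,0]-b[...,2]>8)&(b[...,0]>60)).astype(np.uint8); hsv=cv2.cvtColor(im,cv2.COLOR_RGB2HSV); m[hsv[...,1]>125]=0
m[:220]=0;m[306:]=0;m[:,:175]=0;m[:,285:]=0
n,l,st,c=cv2.connectedComponentsWithStats(m)
for i in range(1,n):
    if st[i,4]>60: print(st[i],"foot",ray((st[i,0]+st[i,2]/2-.5,st[i,1]+st[i,3]-1),K,T,.003).round(4),"top",ray((st[i,0]+st[i,2]/2-.5,st[i,1]+4),K,T,.064).round(4))
```

```text
[225.125 249.5  ] [ 0.51090441 -0.32683381  0.064     ]
[175 220   7  34 126] foot [ 0.3702 -0.2733  0.003 ] top [ 0.3692 -0.2141  0.064 ]
[218 248  17  25 333] foot [ 0.5121 -0.3524  0.003 ] top [ 0.5135 -0.3367  0.064 ]
[189 265  18  30 402] foot [ 0.4393 -0.4279  0.003 ] top [ 0.4412 -0.3977  0.064 ]
```

send_rows([
  {"tx":-0.15,"ty":-0.92,"tz":0,"turn":0,"grip":0.8},
  {"tx":0,"ty":0,"tz":0,"turn":0,"grip":0.8},
  {"tx":0,"ty":0,"tz":0,"turn":0,"grip":0.8},
  {"tx":0,"ty":0,"tz":0.3,"turn":0,"grip":0.8},
], newtons=5)

```text
time: 46.82
position: [0.5153, -0.3263, 0.1508]
tool_rot: [2.21, 2.226, 0.002]
ft_force: [0.0, 0.7, -1.1]
grip_width: 0.797
grip_force: 0.0
```

Run:
```python
from h import *
plan(.512,-.325,.0585,90)
s=grab("side"); im,K,T=s
v=proj([.512,-.325,.06],K,T).astype(int)
save("c11.png",cv2.resize(im[v[1]-40:v[1]+30,v[0]-35:v[0]+35],(560,560),interpolation=2)); print(v)
```

```text
t 46.8 pos [ 0.5153 -0.3263  0.1508] psi 90.4 tilt 0.3 F [ 0.   0.7 -1.1] grip 0.797 0.0
at current psi tx 0.023 ty -0.055 tz 1.538
after turn tx 0.022 ty -0.055 tz 1.538
turn total 0.05 units
[225 250]
```

View pics/c11.png

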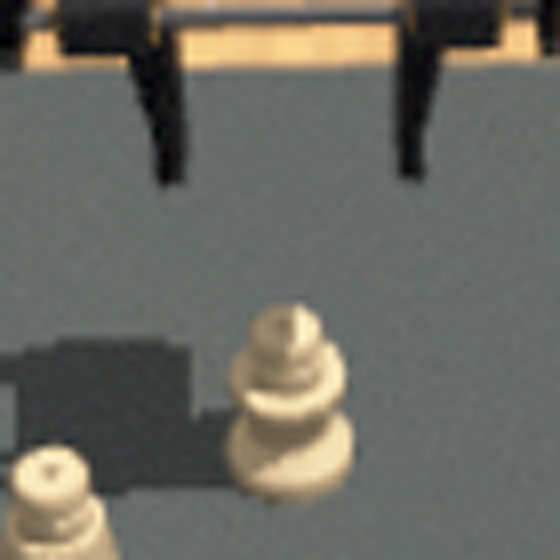

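The jaws (centre column 291) line up with the waisted head (288) in x. I'll check y by calibrating against the fingertips.

Run:
```python
from h import *
s=np.load("side1.npz");K,T=s["K"],s["T"]
t=np.array([190+291/8-.5,210+183/8-.5]); print("tip",t,proj([.5153,-.3263,.1368],K,T))
print(ray(np.array([190+286/8-.5,210+320/8-.5]),K,T,.064),ray(np.array([190+291/8-.5,210+498/8-.5]),K,T,.001))
```

```text
tip [225.875 232.375] [225.96937478 229.05603536]
[ 0.51124664 -0.32684295  0.064     ] [ 0.51159491 -0.34958717  0.001     ]
```

send_rows([
  {"tx":0,"ty":0,"tz":0.5,"turn":0,"grip":0.8},
  {"tx":0,"ty":0,"tz":0.5,"turn":0,"grip":0.8},
  {"tx":0,"ty":0,"tz":0.36,"turn":0,"grip":0.8},
  {"tx":0,"ty":0,"tz":0.15,"turn":0,"grip":0.8},
  {"tx":0,"ty":0,"tz":0,"turn":0,"grip":0.8},
  {"tx":0,"ty":0,"tz":0,"turn":0,"grip":0.25},
  {"tx":0,"ty":0,"tz":0,"turn":0,"grip":0.25},
  {"tx":0,"ty":0,"tz":0,"turn":0,"grip":0.25},
  {"tx":0,"ty":0,"tz":0,"turn":0,"grip":0.25},
  {"tx":0,"ty":0,"tz":0,"turn":0,"grip":0.25},
])

```text
time: 48.12
position: [0.5129, -0.3267, 0.0591]
tool_rot: [2.215, 2.228, -0.0]
ft_force: [-0.2, 0.1, 0.5]
grip_width: 0.318
grip_force: 0.3
```

send_rows([
  {"tx":0,"ty":0,"tz":0,"turn":0,"grip":0.6},
  {"tx":0,"ty":0,"tz":0,"turn":0,"grip":0.6},
  {"tx":0,"ty":0,"tz":0,"turn":1,"grip":0.6},
  {"tx":0,"ty":0,"tz":0,"turn":1,"grip":0.6},
  {"tx":0,"ty":0,"tz":0,"turn":1,"grip":0.6},
  {"tx":0,"ty":0,"tz":0,"turn":1,"grip":0.6},
  {"tx":0,"ty":0,"tz":0,"turn":1,"grip":0.6},
  {"tx":0,"ty":0,"tz":0,"turn":1,"grip":0.6},
  {"tx":0,"ty":0,"tz":0,"turn":1,"grip":0.6},
  {"tx":0,"ty":0,"tz":0,"turn":1,"grip":0.6},
  {"tx":0,"ty":0,"tz":0,"turn":1,"grip":0.6},
  {"tx":0,"ty":0,"tz":0,"turn":1,"grip":0.6},
])

```text
time: 49.62
position: [0.5129, -0.3265, 0.0589]
tool_rot: [3.129, 0.276, 0.0]
ft_force: [0.4, -0.4, -0.6]
grip_width: 0.6
grip_force: 0.0
```

send_rows([
  {"tx":0,"ty":0,"tz":0,"turn":1,"grip":0.6},
  {"tx":0,"ty":0,"tz":0,"turn":0.28,"grip":0.6},
  {"tx":0,"ty":0,"tz":0,"turn":0,"grip":0},
  {"tx":0,"ty":0,"tz":0,"turn":0,"grip":0},
  {"tx":0,"ty":0,"tz":0,"turn":0,"grip":0},
  {"tx":0,"ty":0,"tz":0,"turn":0,"grip":0},
  {"tx":0,"ty":0,"tz":0,"turn":0,"grip":0},
], newtons=30)

```text
time: 50.5
position: [0.5128, -0.3267, 0.0589]
tool_rot: [3.142, 0.003, -0.0]
ft_force: [-0.7, -0.2, -0.6]
grip_width: 0.277
grip_force: 30.0
```

Run:
```python
from h import *
plan(*seat(5),.16,0)
```

```text
t 50.5 pos [ 0.5128 -0.3267  0.0589] psi 0.1 tilt 0.0 F [-0.7 -0.2 -0.6] grip 0.277 30.0
at current psi tx 1.261 ty -5.671 tz -1.685
after turn tx 1.251 ty -5.673 tz -1.685
turn total 0.01 units
```

send_rows([
  {"tx":0,"ty":0,"tz":-0.8,"turn":0,"grip":0},
  {"tx":0,"ty":0,"tz":-0.8,"turn":0,"grip":0},
  {"tx":0.18,"ty":-0.81,"tz":0,"turn":0,"grip":0},
  {"tx":0.18,"ty":-0.81,"tz":0,"turn":0,"grip":0},
  {"tx":0.18,"ty":-0.81,"tz":0,"turn":0,"grip":0},
  {"tx":0.18,"ty":-0.81,"tz":0,"turn":0,"grip":0},
  {"tx":0.18,"ty":-0.81,"tz":0,"turn":0,"grip":0},
  {"tx":0.18,"ty":-0.81,"tz":0,"turn":0,"grip":0},
  {"tx":0.18,"ty":-0.81,"tz":0,"turn":0,"grip":0},
  {"tx":0,"ty":0,"tz":0.25,"turn":0,"grip":0},
  {"tx":0,"ty":0,"tz":0.2,"turn":0,"grip":0},
  {"tx":0,"ty":0,"tz":0,"turn":0,"grip":0},
])

```text
time: 52.0
position: [0.5867, 0.0116, 0.1262]
tool_rot: [3.141, -0.002, -0.005]
ft_force: [-1.0, -0.1, -0.4]
grip_width: 0.281
grip_force: 30.0
```

send_rows([
  {"tx":0,"ty":0,"tz":0,"turn":0,"grip":0},
  {"tx":0,"ty":0,"tz":0,"turn":0,"grip":0},
])

```text
time: 52.25
position: [0.5884, 0.0129, 0.1285]
tool_rot: [3.141, 0.0, 0.002]
ft_force: [0.3, -0.2, -0.7]
grip_width: 0.272
grip_force: 30.0
```

Run:
```python
from h import *
plan(*seat(5),.0955,0)
```

```text
t 52.2 pos [0.5884 0.0129 0.1285] psi 0.0 tilt 0.1 F [ 0.3 -0.2 -0.7] grip 0.272 30.0
at current psi tx -0.007 ty -0.014 tz 0.550
after turn tx -0.007 ty -0.014 tz 0.550
turn total 0.00 units
```

send_rows([
  {"tx":0,"ty":-0.01,"tz":0.18,"turn":0,"grip":0},
  {"tx":0,"ty":0,"tz":0.13,"turn":0,"grip":0},
  {"tx":0,"ty":0,"tz":0.1,"turn":0,"grip":0},
  {"tx":0,"ty":0,"tz":0.1,"turn":0,"grip":0},
  {"tx":0,"ty":0,"tz":0.02,"turn":0,"grip":0},
  {"tx":0,"ty":0,"tz":0,"turn":0,"grip":0},
])

```text
time: 53.0
position: [0.588, 0.0144, 0.0961]
tool_rot: [3.142, 0.003, 0.0]
ft_force: [-0.0, -0.5, -1.0]
grip_width: 0.278
grip_force: 30.0
```

send_rows([
  {"tx":0,"ty":0,"tz":0,"turn":0,"grip":0.5},
  {"tx":0,"ty":0,"tz":0,"turn":0,"grip":0.5},
  {"tx":0,"ty":0,"tz":-0.5,"turn":0,"grip":0.5},
  {"tx":0,"ty":0,"tz":-0.9,"turn":0,"grip":0.6},
  {"tx":-0.31,"ty":0.85,"tz":0,"turn":0,"grip":0.6},
  {"tx":-0.31,"ty":0.85,"tz":0,"turn":0,"grip":0.6},
  {"tx":-0.31,"ty":0.85,"tz":0,"turn":0,"grip":0.6},
  {"tx":-0.31,"ty":0.85,"tz":0,"turn":0,"grip":0.6},
  {"tx":-0.31,"ty":0.85,"tz":0,"turn":0,"grip":0.6},
  {"tx":-0.31,"ty":0.85,"tz":0,"turn":0,"grip":0.6},
  {"tx":-0.31,"ty":0.85,"tz":0,"turn":0,"grip":0.7},
  {"tx":-0.31,"ty":0.85,"tz":0,"turn":0,"grip":0.7},
])

```text
time: 54.5
position: [0.4392, -0.3955, 0.1807]
tool_rot: [3.141, 0.003, 0.001]
ft_force: [0.5, -0.1, -0.3]
grip_width: 0.684
grip_force: 0.0
```

send_rows([
  {"tx":0,"ty":0,"tz":0,"turn":0,"grip":0.7},
  {"tx":0,"ty":0,"tz":0,"turn":0,"grip":0.7},
  {"tx":0,"ty":0,"tz":0,"turn":0,"grip":0.7},
], newtons=5)

```text
time: 54.88
position: [0.441, -0.3921, 0.1804]
tool_rot: [-3.141, -0.007, -0.001]
ft_force: [0.4, -0.0, 0.6]
grip_width: 0.701
grip_force: 0.0
```

Run:
```python
from h import *
plan(.439,-.395,.0665,0)
s=grab("side"); im,K,T=s
b=im.astype(int); m=((b[...,0]-b[...,2]>8)&(b[...,0]>60)).astype(np.uint8); hsv=cv2.cvtColor(im,cv2.COLOR_RGB2HSV); m[hsv[...,1]>125]=0
m[:220]=0;m[306:]=0;m[:,:175]=0;m[:,285:]=0
n,l,st,c=cv2.connectedComponentsWithStats(m)
for i in range(1,n):
    if st[i,4]>200: print(st[i],"foot",ray((st[i,0]+st[i,2]/2-.5,st[i,1]+st[i,3]-1),K,T,.003).round(4))
d=grab("top")
for i in range(7): pass
u=proj([.5862,.09,.05],*d[1:]).astype(int); p=d[0][u[1]-35:u[1]+35,u[0]-35:u[0]+35]
save("c12.png",cv2.resize(p,(420,420),interpolation=2))
```

```text
t 54.9 pos [ 0.441  -0.3921  0.1804] psi 0.3 tilt 0.0 F [ 0.4 -0.   0.6] grip 0.701 0.0
at current psi tx -0.034 ty 0.048 tz 1.898
after turn tx -0.033 ty 0.048 tz 1.898
turn total 0.03 units
[189 265  18  30 401] foot [ 0.4393 -0.4279  0.003 ]
```

View pics/c12.png

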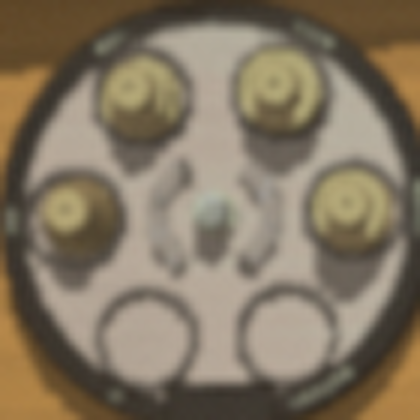

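Cone, step, barrel and waist stand in seats 2 to 5; seats 1 (145,340) and 6 (288,335) are empty. Now the taper, which has not moved.

send_rows([
  {"tx":0,"ty":0.03,"tz":0.5,"turn":0,"grip":0.7},
  {"tx":0,"ty":0,"tz":0.6,"turn":0,"grip":0.7},
  {"tx":0,"ty":0,"tz":0.5,"turn":0,"grip":0.7},
  {"tx":0,"ty":0,"tz":0.28,"turn":0,"grip":0.7},
  {"tx":0,"ty":0,"tz":0,"turn":0,"grip":0.7},
  {"tx":0,"ty":0,"tz":0,"turn":0,"grip":0.25},
  {"tx":0,"ty":0,"tz":0,"turn":0,"grip":0.25},
  {"tx":0,"ty":0,"tz":0,"turn":0,"grip":0.25},
  {"tx":0,"ty":0,"tz":0,"turn":0,"grip":0.25},
  {"tx":0,"ty":0,"tz":0,"turn":0,"grip":0.25},
  {"tx":0,"ty":0,"tz":0,"turn":0,"grip":0.55},
  {"tx":0,"ty":0,"tz":0,"turn":0,"grip":0.55},
])

```text
time: 56.48
position: [0.4397, -0.3956, 0.0672]
tool_rot: [-3.141, -0.002, 0.0]
ft_force: [1.2, 1.7, -0.3]
grip_width: 0.439
grip_force: 0.0
```

send_rows([
  {"tx":0,"ty":0,"tz":0,"turn":-1,"grip":0.55},
  {"tx":0,"ty":0,"tz":0,"turn":-1,"grip":0.55},
  {"tx":0,"ty":0,"tz":0,"turn":-1,"grip":0.55},
  {"tx":0,"ty":0,"tz":0,"turn":-1,"grip":0.55},
  {"tx":0,"ty":0,"tz":0,"turn":-1,"grip":0.55},
  {"tx":0,"ty":0,"tz":0,"turn":-1,"grip":0.55},
  {"tx":0,"ty":0,"tz":0,"turn":-1,"grip":0.55},
  {"tx":0,"ty":0,"tz":0,"turn":-1,"grip":0.55},
  {"tx":0,"ty":0,"tz":0,"turn":-1,"grip":0.55},
  {"tx":0,"ty":0,"tz":0,"turn":-1,"grip":0.55},
  {"tx":0,"ty":0,"tz":0,"turn":-1,"grip":0.55},
  {"tx":0,"ty":0,"tz":0,"turn":-0.25,"grip":0.55},
])

```text
time: 57.98
position: [0.4397, -0.3957, 0.0673]
tool_rot: [-2.219, -2.223, -0.0]
ft_force: [-0.5, 0.7, 0.2]
grip_width: 0.549
grip_force: 0.0
```

send_rows([
  {"tx":0,"ty":0,"tz":0,"turn":0,"grip":0},
  {"tx":0,"ty":0,"tz":0,"turn":0,"grip":0},
  {"tx":0,"ty":0,"tz":0,"turn":0,"grip":0},
  {"tx":0,"ty":0,"tz":0,"turn":0,"grip":0},
  {"tx":0,"ty":0,"tz":0,"turn":0,"grip":0},
], newtons=30)

```text
time: 58.6
position: [0.4397, -0.3957, 0.0673]
tool_rot: [-2.22, -2.223, 0.0]
ft_force: [0.2, -0.3, 0.3]
grip_width: 0.279
grip_force: 29.9
```

Run:
```python
from h import *
plan(*seat(6),.16,90)
```

```text
t 58.6 pos [ 0.4397 -0.3957  0.0673] psi 90.1 tilt 0.0 F [ 0.2 -0.3  0.3] grip 0.279 29.9
at current psi tx 7.446 ty 1.340 tz -1.545
after turn tx 7.448 ty 1.330 tz -1.545
turn total 0.01 units
```

send_rows([
  {"tx":0,"ty":0,"tz":-0.8,"turn":0,"grip":0},
  {"tx":0,"ty":0,"tz":-0.8,"turn":0,"grip":0},
  {"tx":0.83,"ty":0.15,"tz":0,"turn":0,"grip":0},
  {"tx":0.83,"ty":0.15,"tz":0,"turn":0,"grip":0},
  {"tx":0.83,"ty":0.15,"tz":0,"turn":0,"grip":0},
  {"tx":0.83,"ty":0.15,"tz":0,"turn":0,"grip":0},
  {"tx":0.83,"ty":0.15,"tz":0,"turn":0,"grip":0},
  {"tx":0.83,"ty":0.15,"tz":0,"turn":0,"grip":0},
  {"tx":0.83,"ty":0.15,"tz":0,"turn":0,"grip":0},
  {"tx":0.83,"ty":0.15,"tz":0,"turn":0,"grip":0},
  {"tx":0.81,"ty":0.13,"tz":0,"turn":0,"grip":0},
  {"tx":0,"ty":0,"tz":0.3,"turn":0,"grip":0},
])

```text
time: 60.1
position: [0.52, 0.057, 0.1467]
tool_rot: [2.21, 2.231, 0.007]
ft_force: [0.3, -0.2, -0.7]
grip_width: 0.281
grip_force: 29.9
```

send_rows([
  {"tx":0,"ty":0,"tz":0.15,"turn":0,"grip":0},
  {"tx":0,"ty":0,"tz":0,"turn":0,"grip":0},
  {"tx":0,"ty":0,"tz":0,"turn":0,"grip":0},
  {"tx":0,"ty":0,"tz":0,"turn":0,"grip":0},
])

```text
time: 60.6
position: [0.5193, 0.0507, 0.1368]
tool_rot: [2.221, 2.221, 0.001]
ft_force: [0.4, -0.2, -0.2]
grip_width: 0.276
grip_force: 29.9
```

Run:
```python
from h import *
plan(*seat(6),.1038,90)
```

```text
t 60.6 pos [0.5193 0.0507 0.1368] psi 90.0 tilt 0.1 F [ 0.4 -0.2 -0.2] grip 0.276 29.9
at current psi tx 0.009 ty 0.003 tz 0.550
after turn tx 0.009 ty 0.003 tz 0.550
turn total 0.00 units
```

send_rows([
  {"tx":0.005,"ty":0,"tz":0.18,"turn":0,"grip":0},
  {"tx":0,"ty":0,"tz":0.13,"turn":0,"grip":0},
  {"tx":0,"ty":0,"tz":0.1,"turn":0,"grip":0},
  {"tx":0,"ty":0,"tz":0.1,"turn":0,"grip":0},
  {"tx":0,"ty":0,"tz":0.03,"turn":0,"grip":0},
  {"tx":0,"ty":0,"tz":0,"turn":0,"grip":0},
])

```text
time: 61.35
position: [0.5194, 0.052, 0.1038]
tool_rot: [2.219, 2.223, 0.002]
ft_force: [1.5, 0.4, -1.0]
grip_width: 0.276
grip_force: 29.7
```

send_rows([
  {"tx":0,"ty":0,"tz":0,"turn":0,"grip":0.45},
  {"tx":0,"ty":0,"tz":0,"turn":0,"grip":0.45},
  {"tx":0,"ty":0,"tz":0,"turn":0,"grip":0.45},
  {"tx":0,"ty":0,"tz":-0.4,"turn":0,"grip":0.45},
  {"tx":0,"ty":0,"tz":-0.8,"turn":0,"grip":0.45},
  {"tx":0.2,"ty":-0.45,"tz":0,"turn":0,"grip":0},
  {"tx":0.2,"ty":-0.45,"tz":0,"turn":0,"grip":0},
  {"tx":0.2,"ty":-0.4,"tz":0,"turn":0,"grip":0},
  {"tx":0,"ty":0,"tz":0,"turn":0,"grip":0},
  {"tx":0,"ty":0,"tz":0,"turn":0,"grip":0},
  {"tx":0,"ty":0,"tz":0,"turn":0,"grip":0},
])

```text
time: 62.72
position: [0.4415, 0.0872, 0.176]
tool_rot: [-2.22, -2.222, -0.001]
ft_force: [0.4, 0.4, -0.2]
grip_width: 0.009
grip_force: 0.0
```

Run:
```python
from h import *
plan(.4415,.0885,.088,90)
s=grab("side"); d=grab("top")
v=proj([.56,.09,.06],*s[1:]).astype(int); u=proj([.5862,.06,.05],*d[1:]).astype(int)
H=lambda x:cv2.resize(x,(400,400),interpolation=2)
save("c13.png",np.hstack([H(s[0][v[1]-38:v[1]+32,v[0]-35:v[0]+35]),H(d[0][u[1]-30:u[1]+40,u[0]-35:u[0]+35])]))
```

```text
t 62.7 pos [0.4415 0.0872 0.176 ] psi 90.0 tilt 0.0 F [ 0.4  0.4 -0.2] grip 0.009 0.0
at current psi tx 0.021 ty 0.000 tz 1.466
after turn tx 0.021 ty 0.000 tz 1.466
turn total 0.01 units
```

View pics/c13.png

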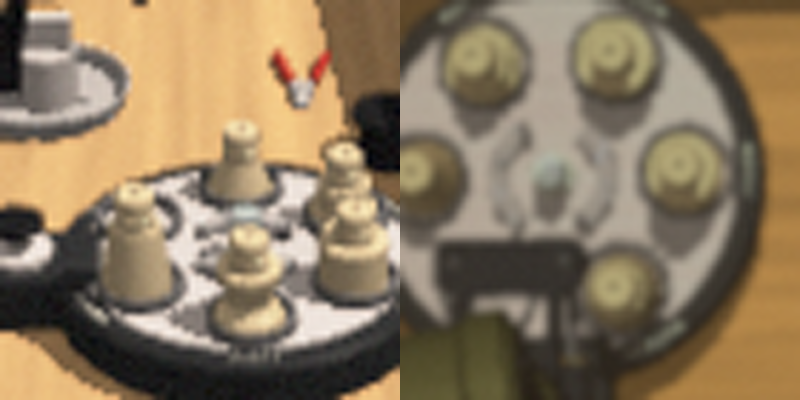

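All five heads are upright in seats 2 to 6, and the cap is in the dish. Now the plunger.

send_rows([
  {"tx":0.02,"ty":0,"tz":0.6,"turn":0,"grip":0},
  {"tx":0,"ty":0,"tz":0.6,"turn":0,"grip":0},
  {"tx":0,"ty":0,"tz":0.25,"turn":0,"grip":0},
  {"tx":0,"ty":0,"tz":0.1,"turn":0,"grip":0},
  {"tx":0,"ty":0,"tz":0.08,"turn":0,"grip":0},
  {"tx":0,"ty":0,"tz":0.06,"turn":0,"grip":0},
  {"tx":0,"ty":0,"tz":0,"turn":0,"grip":0},
])

```text
time: 63.7
position: [0.4412, 0.0889, 0.0754]
tool_rot: [2.219, 2.223, -0.0]
ft_force: [-3.9, 0.1, 7.3]
grip_width: 0.006
grip_force: 3.3
```

send_rows([
  {"tx":0,"ty":0,"tz":0.03,"turn":0,"grip":0},
  {"tx":0,"ty":0,"tz":0.03,"turn":0,"grip":0},
  {"tx":0,"ty":0,"tz":0,"turn":0,"grip":0},
  {"tx":0,"ty":0,"tz":0,"turn":0,"grip":0},
])

```text
time: 64.2
position: [0.4414, 0.0889, 0.0738]
tool_rot: [2.219, 2.222, -0.003]
ft_force: [-10.6, -1.1, 25.6]
grip_width: 0.009
grip_force: 12.8
```

At the stop: 25 N, with z no longer falling. Releasing.

send_rows([
  {"tx":0,"ty":0,"tz":-0.15,"turn":0,"grip":0},
  {"tx":0,"ty":0,"tz":-0.3,"turn":0,"grip":0},
  {"tx":0,"ty":0,"tz":-0.8,"turn":0,"grip":0},
  {"tx":0,"ty":0,"tz":-0.8,"turn":0,"grip":0},
  {"tx":-0.8,"ty":0,"tz":0,"turn":0,"grip":0},
  {"tx":-0.8,"ty":0,"tz":0,"turn":0,"grip":0},
  {"tx":-0.8,"ty":0,"tz":0,"turn":0,"grip":0},
  {"tx":-0.8,"ty":0,"tz":0,"turn":0,"grip":0},
  {"tx":0,"ty":0,"tz":0,"turn":0,"grip":0},
  {"tx":0,"ty":0,"tz":0,"turn":0,"grip":0},
  {"tx":0,"ty":0,"tz":0,"turn":0,"grip":0},
])

```text
time: 65.58
position: [0.4416, -0.1019, 0.1944]
tool_rot: [2.216, 2.225, 0.0]
ft_force: [0.8, -1.0, -0.0]
grip_width: 0.006
grip_force: 0.0
```

Run:
```python
from h import *
d=grab("top"); u=proj([.55,.09,.05],*d[1:]).astype(int)
save("c14.png",cv2.resize(d[0][u[1]-45:u[1]+45,u[0]-45:u[0]+45],(540,540),interpolation=2))
```

```text
(no output)
```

View pics/c14.png

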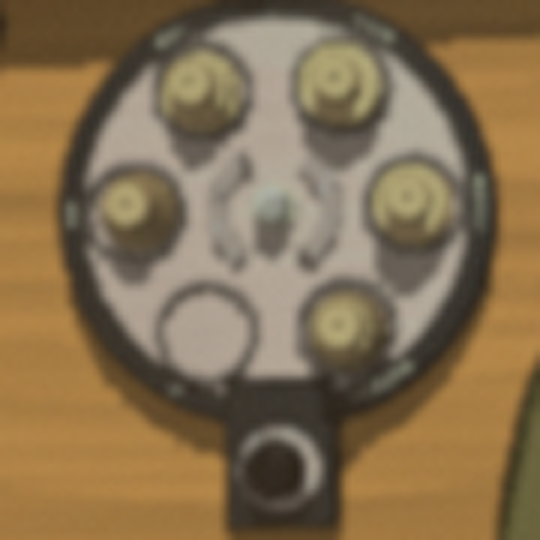

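The picture shows all five heads standing in seats 2 to 6, seat 1 (207,335) empty, and the plunger (275,467) released with the arm clear.

```bash
python3 -c "
from bench import ctrl
print(ctrl.close_job())"
```

```text
the job is handed in; nothing more can be done
None
```

The job is handed in and I saw no verdict: the cap is in the dish, cone, step, barrel, waist and taper stand in seats 2–6 with seat 1 empty (no button on the bench), and the plunger was pressed to its stop and released at about 64 s of the 210 s.

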